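# Unlock the chisel rack with a bradawl, hang the chisels, lock it

### The job

The chisel rack is locked: push the red button deep in the bore of its green catch box with the point of the bradawl, so that the locking plate springs open. Then hang every chisel that was left out on the bench in the rack, one to a slot, upright with the edge down and the handle wedged in the slot (pinched by the butt of its handle, a chisel swings upright when the grip is eased). Finally push the locking plate shut by its knob until the catch holds it, leave the bradawl lying on the bench, and do not disturb the sanding block, the pencil or the wax tin.

Things in the scene. Friction and masses are not known exactly. Their poses are not given: they have to be found in the camera images.
- chisel_a: bench chisel, pale handle, 277 mm long, 140 g, lying on the bench; may be absent. Origin: underside, half-way along; +y to the butt of the handle (y = +138 mm), edge at y = -139, z up as it lies. Round tapered handle: 24.5 mm thick at y = +105 to +125 (axis 13 mm up), 22.5 at +65, 17 at +27. Collar 18 mm thick at y = +16 to +30; blade 25 x 4 mm below y = -4. Balances at y = +49
- chisel_a_waist (a point): point on the handle axis of chisel_a at y = +65 mm, z = 11.5 mm in its frame: about the part that wedges in a slot. Pinched at y = +124, the chisel swings edge down as the grip is eased slowly to 1 to 3 N; with no grip it falls
- chisel_b: bench chisel, pale handle, 272 mm long, 140 g, lying on the bench; may be absent. Origin: underside, half-way along; +y to the butt of the handle (y = +136 mm), edge at y = -136, z up as it lies. Round tapered handle: 24.5 mm thick at y = +105 to +125 (axis 13 mm up), 22.5 at +65, 17 at +27. Collar 18 mm thick at y = +16 to +30; blade 25 x 4 mm below y = -4. Balances at y = +49
- chisel_b_waist (a point): point on the handle axis of chisel_b at y = +65 mm, z = 11.5 mm in its frame: about the part that wedges in a slot. Pinched at y = +124, the chisel swings edge down as the grip is eased slowly to 1 to 3 N; with no grip it falls
- chisel_c: bench chisel, brown handle, 272 mm long, 140 g, lying on the bench; may be absent. Origin: underside, half-way along; +y to the butt of the handle (y = +136 mm), edge at y = -136, z up as it lies. Round tapered handle: 24.5 mm thick at y = +105 to +125 (axis 13 mm up), 22.5 at +65, 17 at +27. Collar 18 mm thick at y = +16 to +30; blade 25 x 4 mm below y = -4. Balances at y = +49
- chisel_c_waist (a point): point on the handle axis of chisel_c at y = +65 mm, z = 11.5 mm in its frame: about the part that wedges in a slot. Pinched at y = +124, the chisel swings edge down as the grip is eased slowly to 1 to 3 N; with no grip it falls
- bradawl: bradawl, 144 mm long, lying on the bench: pale bulb handle 40 mm thick, thickest at y = +53 mm with its axis 20 mm above the underside; thin steel point 6.4 mm thick ending at y = -72 mm, 2 mm above the underside. Origin: on the underside, half-way along; z up as it lies
- chisel_rack: fixed rack: pale shelf 20 mm thick, top 235 mm above the bench, on two end boards. Origin: on the bench below; front looks along -x, y runs along the shelf. Four slots open at the front edge (x = -40 mm), 22 mm wide, mouths rounded, ending at x = +10 mm, at y = -102, -34, 34, 102 mm. 4 mm steel locking plate on the shelf. Green catch box at the right end (y = -210 to -152 mm, 256 mm high)
- slot_0 (a point): slot 0 of the rack, counted from the right (y = -102 mm): where the axis of a seated handle should stand (x = -6 mm), at the height of the shelf top
- slot_1 (a point): slot 1 of the rack, counted from the right (y = -34 mm): where the axis of a seated handle should stand (x = -6 mm), at the height of the shelf top
- slot_2 (a point): slot 2 of the rack, counted from the right (y = +34 mm): where the axis of a seated handle should stand (x = -6 mm), at the height of the shelf top
- slot_3 (a point): slot 3 of the rack, counted from the right (y = +102 mm): where the axis of a seated handle should stand (x = -6 mm), at the height of the shelf top
- bore (a point): mouth of the bore in the front of the green catch box, 226 mm above the bench: a hole 21 mm wide along the rack's +x, with the red spring button 12 mm deep in it
- release_button (a joint): the red button in the bore: 0 out, 0.008 m pushed fully in (along the rack's +x). Spring, 2 N at first and 4 N at the bottom; the catch lets go after about 4 mm. It springs back by itself
- lock_plate (a joint): sliding locking plate: 0 locked (its prongs cross the slot mouths, the catch holds it), 0.026 m open (towards the rack's +y, slot mouths free). A spring drives it open with 2 to 4 N. Pushed back by about 8 N, it passes the catch at the last few mm and stays; it can be pushed to -0.002
- plate_knob (a point): centre of the black knob standing on the left end of the locking plate, 20 mm thick, reaching from 4 to 42 mm above the shelf top; it moves with the plate
- sanding_block: cork sanding block, 64 x 112 x 34 mm, a bystander on the bench
- pencil: red pencil, 166 mm long, a bystander on the bench
- wax_tin: flat round wax tin, yellow lid, 72 mm wide, 25 mm high, a bystander on the bench

How it is judged (in metres and radians):
On the way, in this order (a step that is already met when the one before it is completed fails the run):
1. the red button is pushed in with the bradawl (value of joint release_button above 0.002 m and contact force between bradawl and chisel_rack above 0.8 N), for 0.02 s.
2. the locking plate has sprung open (value of joint lock_plate above 0.02 m), for 0.1 s.
3. a chisel hangs upright from the fingers, edge down (((angle between chisel_a's own y axis and vertical below 0.35 rad and contact force between the fingers and chisel_a above 1 N and height (world z) of chisel_a above 0.14 m) or (angle between chisel_b's own y axis and vertical below 0.35 rad and contact force between the fingers and chisel_b above 1 N and height (world z) of chisel_b above 0.14 m) or (angle between chisel_c's own y axis and vertical below 0.35 rad and contact force between the fingers and chisel_c above 1 N and height (world z) of chisel_c above 0.14 m))), for 0.2 s.
4. every chisel hangs in a slot of its own, let go ((horizontal distance between chisel_a_waist and slot_0 below 0.012 m or horizontal distance between chisel_a_waist and slot_1 below 0.012 m or horizontal distance between chisel_a_waist and slot_2 below 0.012 m or horizontal distance between chisel_a_waist and slot_3 below 0.012 m) and z of chisel_a_waist in the frame of chisel_rack between 0.21 and 0.247 m and angle between each of chisel_a, chisel_b, chisel_c's own y axis and vertical below 0.25 rad and contact force between the fingers and chisel_a below 0.2 N and (horizontal distance between chisel_b_waist and slot_0 below 0.012 m or horizontal distance between chisel_b_waist and slot_1 below 0.012 m or horizontal distance between chisel_b_waist and slot_2 below 0.012 m or horizontal distance between chisel_b_waist and slot_3 below 0.012 m) and z of chisel_b_waist in the frame of chisel_rack between 0.21 and 0.247 m and contact force between the fingers and chisel_b below 0.2 N and (horizontal distance between chisel_c_waist and slot_0 below 0.012 m or horizontal distance between chisel_c_waist and slot_1 below 0.012 m or horizontal distance between chisel_c_waist and slot_2 below 0.012 m or horizontal distance between chisel_c_waist and slot_3 below 0.012 m) and z of chisel_c_waist in the frame of chisel_rack between 0.21 and 0.247 m and contact force between the fingers and chisel_c below 0.2 N), for 0.3 s.
5. the locking plate is shut (value of joint lock_plate below 0.004 m), for 0.2 s.
At the end, for the whole second after the job is handed in: every chisel stands in a rack slot: handle axis within 12 mm of the slot's seat point, wedged (waist point -25 to +12 mm from the shelf top), handle up within 0.25 rad; locking plate held shut (below 4 mm); bradawl lying on the bench (all of step 4 and value of joint lock_plate below 0.004 m and height (world z) of bradawl between -0.01 and 0.045 m); the robot touches nothing.
It fails at once if the sanding block, the pencil or the wax tin is pushed over 4 cm away (distance of any of sanding_block, pencil, wax_tin from where it was at the start of the episode above 0.04 m).
Of chisel_a, chisel_b, chisel_c only 2 to 3 are there at a start; the rules pass over those that are not, and their reading is None.
At some moment in a run one of chisel_a, chisel_c may be knocked a few centimetres aside while the robot is not near it.
It also fails if it takes over 210 s, if anything falls off the work surface, if the arm or the gripper's body presses on something with over 40 N, if the wrist force passes 120 N, or if a joint passes its speed limit or range.

### The arm

A 6-joint arm with a two-finger parallel gripper is mounted at the origin on a cart in front of the work surface, level with it; the furniture and walls round the work are solid. World frame = base frame: x ahead of the robot, y to its left, z up, the work surface at z = 0. Lengths are in mm, angles in rad, forces in N, time in s.
With the tool pointing down it reaches from about 275 to 750 mm from the base axis. Payload 10.2 kg.
Tool frame: the origin (TCP) lies at the very end of the fingers, on their centre line; the grasp point (between the pads) lies 19 mm behind it; z points along the fingers, y is the line along which they close (so a half turn about z gives the same grasp; the last joint's range is limited). The gripper opens to 85 mm and grips with 20 to 120 N. Pads are 22 mm wide; open, the fingers measure 114 mm over their backs; the gripper's body (76 mm by 85 mm) begins 54 mm behind the grasp point. The pads swing forward as they close: fully open they stand 13 mm farther back than shut.
Start: joints at [-0.223, 0.313, 1.498, -0, 1.331, -0.223], TCP at [525.006, -0.013, 231.294] pointing down, gripper open.
Joint ranges: [-2.94, 2.94], [-0.97, 2.17], [0.19, 2.56], [-1.23, 4.37], [0.02, 3.11], [-2.88, 2.88]. Speed limits (rad/s): [2.39, 2.39, 3.01, 3.14, 3.14, 3.14].

### API

Orientations are given as a unit quaternion [w, x, y, z].
In Python, from rig import ctrl gives the robot as it stands.
- The arm moves only by the tool step_arm, never from a script. Its argument "increments" is a list of rows, each a list of 3 entries, a list of its own where there are three numbers: the shift along the tool's x, y, z in cm, then the turn, a rotation vector about the tool's x, y, z in degrees, then the opening in per cent of the stroke, from 0 (shut) to 100 (fully open). A call has 1 to 8 rows; each row is the pose to reach, as a shift and turn from the pose commanded when the call began, along the tool's axes at that moment; what a row does not reach only later rows make up. A row lasts 1/8 s, in which the tool goes at most 62.5 mm and 10.7 degrees, less where a joint would pass 70% of its speed; a pose out of reach is approached as far as the arm can. A call with a gripper value outside its range is refused whole. The fingers move at their own pace and stop on an object; "squeeze" is the grip in N (left out, the last holds). Time passes only in rows, so rows that repeat a pose let the fingers close. It gives the time, the measured TCP pose, the force, the opening and the grip force at its end, in the units of the state.
- ctrl.sense(): the state, without advancing time (a new reading comes with each control period).
- ctrl.capture(name): name is "scene" or "side" or "wrist"; returns a dict with "img" (400x640x3 uint8, red, green, blue), "fx", "fy", "cx", "cy" (pixels), "extrinsics" (4x4, takes a point from camera to world coordinates). Camera axes: x right, y down, z forward; pixel columns grow to the right and rows downward; lengths in mm; the calibration is good to about 2 mm. A picture is of the moment at which its call begins. There is no depth.
- ctrl.finish_job(): hands the job in; it is judged then, once.
The state is a dict: "time_s": time; "joints": joint angles; "dq": joint speeds; "tau": joint torques, N m; "eef_pos": TCP position; "ee_rot": TCP orientation; "force": force on the tool from outside, world axes, zero at the start; "wrist_torque": the same for the moment, N m; "grip_width": opening from 0.0 (shut) to 1.0 (fully open); "grip_force": force on a finger pad.
Only numpy, scipy, OpenCV 4.12 (cv2) and the standard library are available. Lean on these libraries where they do the work, as an engineer would, in place of code of your own. Each camera call takes 0.05 s, during which the arm holds its last target. There are 200 camera calls.

## Working session

There is one attempt and no reset: what is moved stays moved. The work goes in short steps, Python scripts to look and compute and a tool call to move; the robot and the scene stay as the last step left them, time stands still between calls to the robot, and variables do not carry over. Pictures are saved under pics/ and viewed, at most 14 in all, crops included, and the job is handed in when it is done.

Besides the shell and the picture viewer there is one more tool, called as name([rows], argument=value, ...), one row to a line, values as JSON. step_arm: Moves the arm, as the interface text tells. Its arguments: {"type":"object","properties":{"increments":{"type":"array"},"squeeze":{"type":"number"}},"required":["increments"]}

```bash
mkdir -p pics; ls
cat > h.py <<'E'
import numpy as np, cv2
from rig import ctrl
from scipy.spatial.transform import Rotation as R
def cap(n,f):
    c=ctrl.capture(n); cv2.imwrite(f'pics/{f}.png',c['img'][:,:,::-1]); np.savez(f'pics/{f}.npz',**c); return c
def ld(f): return dict(np.load(f'pics/{f}.npz'))
def ray(c,u,v):
    E=c['extrinsics']; d=E[:3,:3]@np.array([(u-c['cx'])/c['fx'],(v-c['cy'])/c['fy'],1.]); return E[:3,3],d/np.linalg.norm(d)
def onz(c,u,v,z):
    o,d=ray(c,u,v); return o+d*(z-o[2])/d[2]
def tri(c1,p1,c2,p2):
    o1,d1=ray(c1,*p1); o2,d2=ray(c2,*p2)
    t=np.linalg.lstsq(np.stack([d1,-d2],1),o2-o1,rcond=None)[0]
    a=o1+t[0]*d1;b=o2+t[1]*d2; return (a+b)/2,np.linalg.norm(a-b)
def proj(c,p):
    q=np.linalg.inv(c['extrinsics'])@np.append(p,1); return np.array([c['fx']*q[0]/q[2]+c['cx'],c['fy']*q[1]/q[2]+c['cy']])
def st():
    s=ctrl.sense(); print({k:np.round(s[k],3) for k in ('time_s','joints','eef_pos','ee_rot','force','grip_width','grip_force')}); return s
E
python3 - <<'E'
from h import *
s=st()
for n in ('scene','side','wrist'):
    c=cap(n,n+'0'); print(n,c['fx'],c['extrinsics'].round(2).tolist())
E
```

```text
pics
{'time_s': np.float64(0.0), 'joints': array([-0.223,  0.313,  1.498,  0.   ,  1.331, -0.223]), 'eef_pos': array([5.24750e+02, 5.60000e-02, 2.30736e+02]), 'ee_rot': array([-0.001,  0.707,  0.707, -0.   ]), 'force': array([-0.563,  0.042, -0.025]), 'grip_width': np.float64(0.996), 'grip_force': np.float64(0.0)}
scene 509.31821118407163 [[0.86, -0.38, 0.35, 48.97], [-0.52, -0.61, 0.6, -826.17], [-0.01, -0.7, -0.72, 1123.17], [0.0, 0.0, 0.0, 1.0]]
side 420.5625962736827 [[1.0, -0.01, -0.02, 578.06], [0.01, -0.58, 0.81, -1177.36], [-0.02, -0.81, -0.58, 995.26], [0.0, 0.0, 0.0, 1.0]]
wrist 280.7884454435759 [[1.0, 0.0, -0.0, 524.62], [-0.0, -0.95, -0.31, 77.71], [-0.0, 0.31, -0.95, 373.48], [0.0, 0.0, 0.0, 1.0]]
```

View pics/scene0.png

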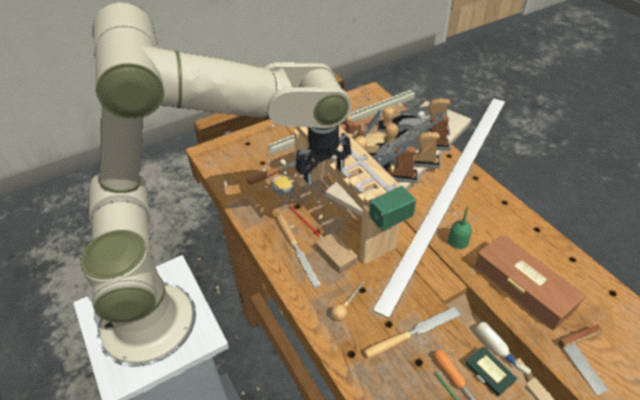

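View pics/side0.png

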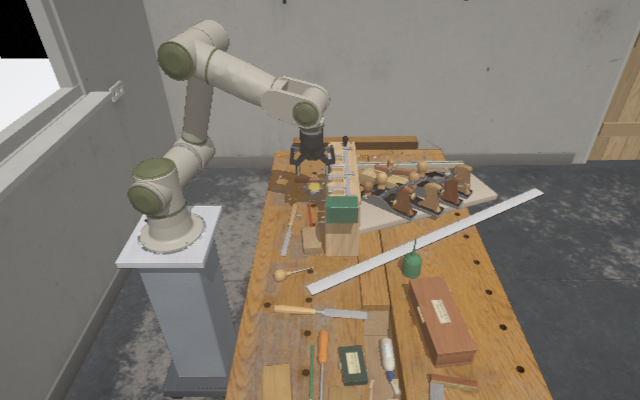

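View pics/wrist0.png

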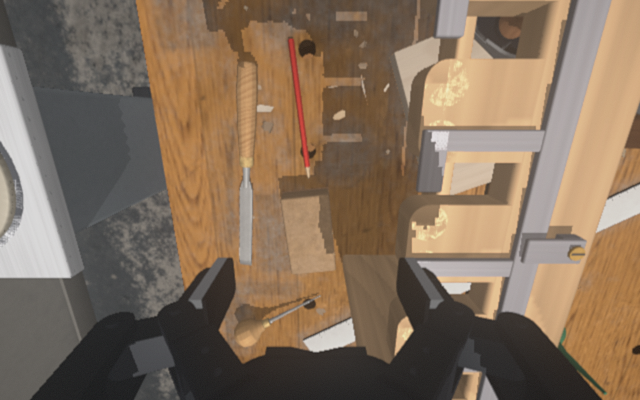

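The scene shows two pale chisels (scene px ~(297,245) and (410,335)), the bradawl (345,305), pencil, block, tin (283,183), and the green box (392,208). I'm checking for a third chisel on the left.

Run:
```python
import cv2,numpy as np
a=cv2.imread('pics/scene0.png')[80:280,185:435]; b=cv2.imread('pics/side0.png')[130:330,240:400]
a=cv2.resize(a,None,fx=2.0,fy=2.0,interpolation=2); b=cv2.resize(b,None,fx=1.85,fy=2.0,interpolation=2)
cv2.imwrite('pics/z1.png',np.hstack([a,b])); print(a.shape,b.shape)
```

```text
(400, 500, 3) (400, 296, 3)
```

View pics/z1.png

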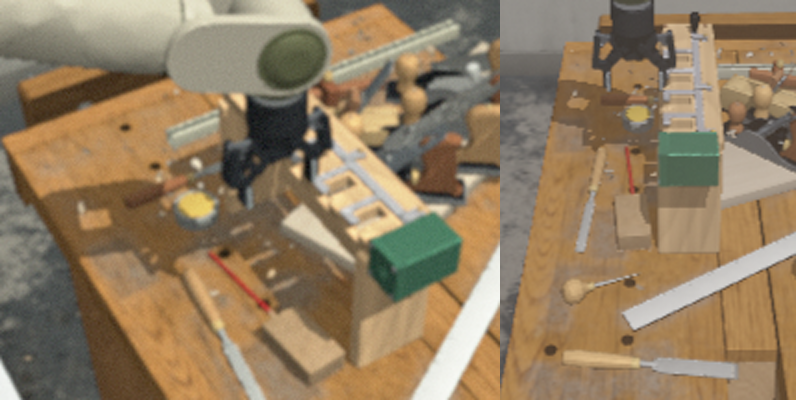

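The brown chisel is there too: handle at about scene (258,176), blade toward (295,165), beside the tin and below the arm. All three are present. Next: coarse positions.

Run:
```python
from h import *
np.set_printoptions(precision=1,suppress=True)
w,s,d=ld('wrist0'),ld('scene0'),ld('side0')
S=lambda u,v:(u/2+185,v/2+80); D=lambda u,v:((u-500)/1.85+240,v/2+130)
print('awl bulb tri',tri(w,(250,332),d,D(574,290)),tri(s,(340,311),d,D(574,290)))
print('awl tip',tri(w,(314,299),d,D(636,274)),onz(w,314,299,2),'bulb z20',onz(w,250,332,20))
print('ch1 butt',onz(w,248,66,13),tri(w,(248,66),s,S(187,273)),'edge',onz(w,246,260,2))
print('ch2 butt',onz(s,368,352,13),onz(d,*D(564,357),13),'edge',onz(s,458,312,2),onz(d,*D(735,372),2))
print('ch3 butt',onz(s,*S(128,200),13),onz(d,*D(601,98),13),'blade start',onz(s,*S(188,180),13),onz(d,*D(640,102),13))
print('tin',onz(s,*S(196,206),25),onz(d,*D(637,113),25))
print('block',[onz(w,u,v,34) for u,v in((281,195),(322,190),(334,270),(293,272))])
print('pencil',onz(w,291,40,4),onz(w,309,176,4))
print('shelf pts z235', [onz(w,u,v,235) for u,v in((411,235),(421,85),(530,0),(418,260))])
print('plate far edge z239',onz(w,606,0,239),onz(w,484,398,239))
print('knob top',onz(d,*D(694,14),277))
for p in((371,243),(437,214),(459,236),(398,262)): print('box',onz(s,*S(*p),256))
for p in((659,133),(717,133),(719,152),(658,152)): print('boxd',onz(d,*D(*p),256))
```

```text
awl bulb tri (array([ 421.9, -242.9,   21.7]), np.float64(1.313651595371195)) (array([ 422.3, -244.5,   24.9]), np.float64(2.270957302621815))
awl tip (array([ 523.5, -193.3,    7. ]), np.float64(4.112546498980303)) [ 521.4 -197.     2. ] bulb z20 [ 422.1 -244.3   20. ]
ch1 butt [445.3 130.7  13. ] (array([444.7, 131.2,  14.1]), np.float64(2.192541849272547)) edge [ 420.5 -128.8    2. ]
ch2 butt [ 423.9 -366.6   13. ] [ 416.2 -368.1   13. ] edge [ 683.8 -390.     2. ] [ 685.7 -386.5    2. ]
ch3 butt [437.1 323.8  13. ] [431.3 323.9  13. ] blade start [540.4 315.4  13. ] [521.7 307.2  13. ]
tin [517.8 242.4  25. ] [516.6 248.3  25. ]
block [array([480.5, -19.2,  34. ]), array([532. , -12.7,  34. ]), array([ 549.3, -126.3,   34. ]), array([ 492.8, -129.5,   34. ])]
pencil [495.4 159.3   4. ] [515.1  -1.3   4. ]
shelf pts z235 [array([575.6,  15.9, 235. ]), array([572.3,  90.2, 235. ]), array([614.1, 123. , 235. ]), array([581. ,   0.8, 235. ])]
plate far edge z239 [642.3 121.7 239. ] [633.4 -97.2 239. ]
knob top [637.  197.5 277. ]
box [ 566.4 -149.2  256. ]
box [ 663.  -150.8  256. ]
box [ 662.3 -194.9  256. ]
box [ 575.6 -191.3  256. ]
boxd [ 568.6 -145.2  256. ]
boxd [ 663.  -146.2  256. ]
boxd [ 663.4 -193.9  256. ]
boxd [ 567.1 -192.9  256. ]
```

Measurements are good enough for a first move. I'll back off the rack, turn the tool yaw and pitch so the wrist camera can see the bore.

step_arm([
  [[0,-5,-1],[0,0,0],100],
  [[-5,-8,-3],[0,0,10],100],
  [[-11,-8,-3],[0,0,20],100],
  [[-17,-8,-3],[0,0,30],100],
  [[-19,-8,-3],[0,0,40],100],
  [[-19,-8,-3],[0,0,50],100],
  [[-19,-8,-3],[0,0,60],100],
  [[-19,-8,-3],[0,0,70],100],
])

```text
time_s: 1.15
eef_pos: [444.9, -190.1, 261.1]
ee_rot: [-0.0, 0.985, 0.171, -0.0]
force: [-0.2, 0.0, -0.5]
grip_width: 1.0
grip_force: 0.0
```

step_arm([
  [[0,0,0],[0,10,0],100],
  [[0,0,0],[0,20,0],100],
  [[0,0,1],[0,30,0],100],
  [[0,0,2],[0,40,0],100],
  [[0,0,3],[0,50,0],100],
  [[0,0,4],[0,60,0],100],
  [[0,0,4],[0,60,0],100],
  [[0,0,4],[0,60,0],100],
])

```text
time_s: 2.15
eef_pos: [445.3, -190.2, 221.9]
ee_rot: [-0.087, 0.854, 0.151, 0.491]
force: [0.2, -0.6, 0.5]
grip_width: 1.001
grip_force: 0.0
```

Run:
```python
from h import *
st(); cap('wrist','w1')
```

```text
{'time_s': np.float64(2.15), 'joints': array([-1.173,  0.134,  2.138,  1.179,  1.207, -0.615]), 'eef_pos': array([ 445.278, -190.245,  221.897]), 'ee_rot': array([-0.087,  0.854,  0.151,  0.491]), 'force': array([ 0.191, -0.571,  0.509]), 'grip_width': np.float64(1.001), 'grip_force': np.float64(0.0)}
```

View pics/w1.png

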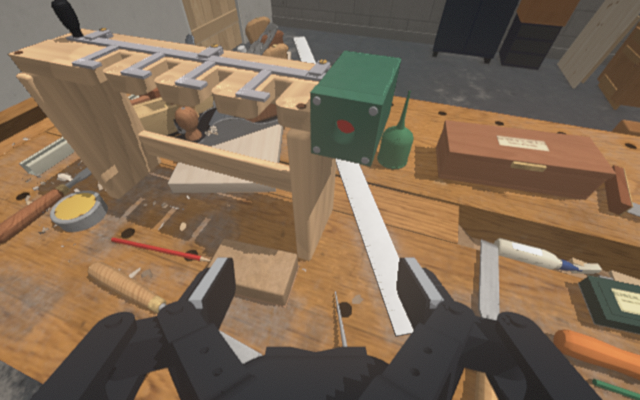

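Clear view: the bore with its red button is at (344,129), the box face corners run (315,90) to (363,163), and the knob is at (66,17). I'll take a second viewpoint for stereo.

step_arm([
  [[2,-6,0],[0,0,0],100],
  [[4,-12,0],[0,0,0],100],
  [[4,-12,0],[0,0,0],100],
])

```text
time_s: 2.58
eef_pos: [422.3, -67.1, 257.9]
ee_rot: [-0.085, 0.852, 0.154, 0.492]
force: [0.6, -0.5, 0.1]
grip_width: 1.0
grip_force: 0.0
```

Run:
```python
from h import *
st(); cap('wrist','w2')
a=cv2.imread('pics/w1.png')[0:170,10:410]; b=cv2.imread('pics/w2.png')[20:240,:]
a=cv2.resize(a,(800,340),interpolation=2)
b=cv2.resize(b,(757,260),interpolation=2); b=np.pad(b,((0,0),(0,43),(0,0)))
cv2.imwrite('pics/z2.png',np.vstack([a,b]))
```

```text
{'time_s': np.float64(2.575), 'joints': array([-1.055, -0.193,  2.331,  1.186,  1.171, -0.451]), 'eef_pos': array([422.334, -67.131, 257.866]), 'ee_rot': array([-0.085,  0.852,  0.154,  0.492]), 'force': array([ 0.577, -0.476,  0.111]), 'grip_width': np.float64(1.0), 'grip_force': np.float64(0.0)}
```

View pics/z2.png

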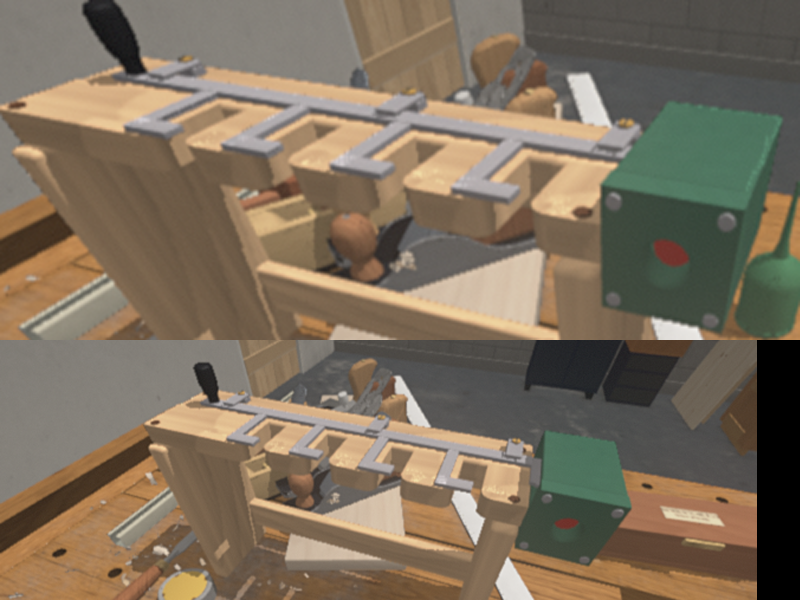

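```bash
cat >> h.py <<'E'
A=lambda p:(p[0]/2+10,p[1]/2); B=lambda p:(p[0]/1.183,(p[1]-340)/1.183+20)
E
python3 - <<'E'
from h import *
np.set_printoptions(precision=1,suppress=True)
w1,w2=ld('w1'),ld('w2')
P={'bore':((669,266),(566,531)),'sTL':((614,201),(533,499)),'sTR':((727,222),(607,510)),'sBL':((614,299),(523,545)),'sBR':((710,321),(584,560)),
'scrL':((18,104),(153,423)),'scrR':((582,211),(515,498)),'knobtop':((100,4),(203,366)),'knobbase':((135,72),(213,402)),
'p0':((518,192),(474,487)),'p1':((393,170),(393,472)),'p2':((280,148),(320,457)),'p3':((180,130),(252,442)),'boxTL':((602,184),(532,490)),'boxBR':((723,330),(595,565))}
for k,(a,b) in P.items():
    p,e=tri(w1,A(a),w2,B(b)); print(k,p,round(e,1))
E
```

```text
bore [ 570.9 -172.4  222.6] 0.0
sTL [ 581.3 -142.6  239.8] 3.8
sTR [ 580.3 -192.7  242.2] 0.2
sBL [ 568.9 -148.   200.2] 0.1
sBR [ 567.  -194.4  201.6] 0.2
scrL [584.3 239.3 231.6] 2.0
scrR [ 578.8 -129.3  236.3] 0.7
knobtop [638.4 199.9 274.1] 0.5
knobbase [637.7 202.  237.8] 1.2
p0 [581.  -97.  237.6] 0.6
p1 [583.  -27.9 235. ] 2.0
p2 [585.1  43.3 233.7] 3.1
p3 [592.9 123.3 228.8] 3.0
boxTL [ 578.1 -138.6  248.8] 2.7
boxBR [ 562.2 -201.3  202.8] 1.2
```

step_arm([
  [[-1,3,0],[0,-10,0],100],
  [[-2,7,0],[0,-20,0],100],
  [[-3,11,0],[0,-30,0],100],
  [[-5,14,0],[0,-40,0],100],
  [[-6,16.5,0],[0,-50,0],100],
  [[-7,16.5,0],[0,-60,0],100],
  [[-7,16.5,0],[0,-60,0],100],
])

```text
time_s: 3.5
eef_pos: [448.0, -237.3, 194.5]
ee_rot: [-0.0, 0.985, 0.175, -0.0]
force: [-0.5, 0.8, 0.2]
grip_width: 0.999
grip_force: 0.0
```

Run:
```python
from h import *
st(); cap('wrist','w3')
```

```text
{'time_s': np.float64(3.5), 'joints': array([-0.719,  0.306,  1.607,  0.   ,  1.229,  0.501]), 'eef_pos': array([ 447.976, -237.281,  194.497]), 'ee_rot': array([-0.   ,  0.985,  0.175, -0.   ]), 'force': array([-0.508,  0.792,  0.189]), 'grip_width': np.float64(0.999), 'grip_force': np.float64(0.0)}
```

View pics/w3.png

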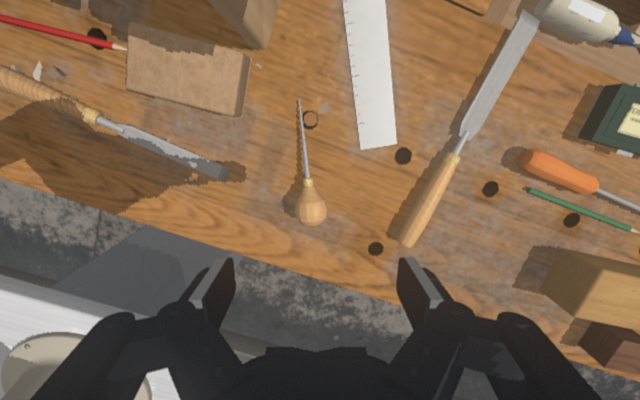

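Run:
```python
from h import *
np.set_printoptions(precision=1,suppress=True)
w3=ld('w3');w0=ld('wrist0')
b=onz(w3,312,208,20);t=onz(w3,298.5,101,4)
print(b,t,np.linalg.norm(b-t),np.degrees(np.arctan2(*(t-b)[1::-1])),tri(w3,(312,208),w0,(250,332)))
print('c2 butt',onz(w3,407,243,13),'collar',onz(w3,459,153,9),'edge',onz(w3,531,12,2))
print('c1 edge',onz(w3,226,173,2),'block',[onz(w3,*p,34) for p in((130,27),(250,52),(241,114),(127,88))])
```

```text
[ 420.3 -244.4   20. ] [ 528.2 -189.2    4. ] 122.24355033538728 27.110910089993826 (array([ 421.3, -244.4,   20.3]), np.float64(1.7136495717532891))
c2 butt [ 415.5 -374.4   13. ] collar [ 538.7 -382.7    9. ] edge [ 691.4 -385.1    2. ]
c1 edge [ 420.8 -133.4    2. ] block [array([534.8, -21.1,  34. ]), array([ 553.4, -132.8,   34. ]), array([ 495.5, -139.9,   34. ]), array([480.2, -26.4,  34. ])]
```

step_arm([
  [[-2.8,-0.3,5],[0,0,-7],100],
  [[-2.8,-0.3,10],[0,0,-7],100],
  [[-2.8,-0.3,14],[0,0,-7],100],
  [[-2.8,-0.3,17],[0,0,-7],100],
  [[-2.8,-0.3,19],[0,0,-7],100],
  [[-2.8,-0.3,19.2],[0,0,-7],100],
])

```text
time_s: 4.3
eef_pos: [418.4, -244.4, 2.9]
ee_rot: [-0.001, 0.973, 0.232, 0.0]
force: [0.3, 0.2, 0.5]
grip_width: 1.004
grip_force: 0.0
```

step_arm([
  [[0,0,0],[0,0,0],40],
  [[0,0,0],[0,0,0],30],
  [[0,0,0],[0,0,0],30],
  [[0,0,0],[0,0,0],30],
  [[0,0,0],[0,0,0],30],
], squeeze=60)

```text
time_s: 4.92
eef_pos: [419.3, -244.4, 4.3]
ee_rot: [0.001, 0.972, 0.233, 0.0]
force: [-1.8, 1.3, 7.7]
grip_width: 0.429
grip_force: 59.1
```

step_arm([
  [[0,0,-2],[0,0,0],30],
  [[0,0,-6],[0,0,0],30],
  [[0,0,-11],[0,0,0],30],
  [[0,0,-16],[0,0,9],30],
  [[0,0,-20],[0,0,18],30],
  [[0,0,-20.6],[0,0,27],30],
  [[0,0,-20.6],[0,0,27],30],
])

```text
time_s: 5.8
eef_pos: [419.0, -244.2, 209.9]
ee_rot: [0.0, 1.0, 0.001, 0.001]
force: [-0.3, 0.3, -2.1]
grip_width: 0.435
grip_force: 60.2
```

step_arm([
  [[0,-2,0],[0,4,0],30],
  [[0,-5,0],[0,7,0],30],
  [[0,-7.2,0],[0,7,0],30],
  [[0,-7.2,0],[0,7,0],30],
])

```text
time_s: 6.3
eef_pos: [418.7, -171.1, 208.9]
ee_rot: [-0.0, 0.998, 0.002, 0.061]
force: [0.2, -0.2, -0.4]
grip_width: 0.426
grip_force: 60.3
```

Run:
```python
from h import *
st(); a=cap('wrist','w4')['img'][:,:,::-1]; b=cap('scene','s4')['img'][:,:,::-1]; c=cap('side','d4')['img'][:,:,::-1]
z=lambda i,y,x:cv2.resize(i[y:y+100,x:x+133],(400,300),interpolation=2)
cv2.imwrite('pics/z4.png',np.vstack([np.hstack([z(b,180,290),z(c,150,230)]),np.hstack([cv2.resize(a,(400,250)),np.zeros((250,400,3),np.uint8)])]))
```

```text
{'time_s': np.float64(6.3), 'joints': array([-0.694,  0.111,  1.816,  0.087,  1.123,  0.838]), 'eef_pos': array([ 418.679, -171.14 ,  208.878]), 'ee_rot': array([-0.   ,  0.998,  0.002,  0.061]), 'force': array([ 0.215, -0.202, -0.43 ]), 'grip_width': np.float64(0.426), 'grip_force': np.float64(60.263)}
```

View pics/z4.png

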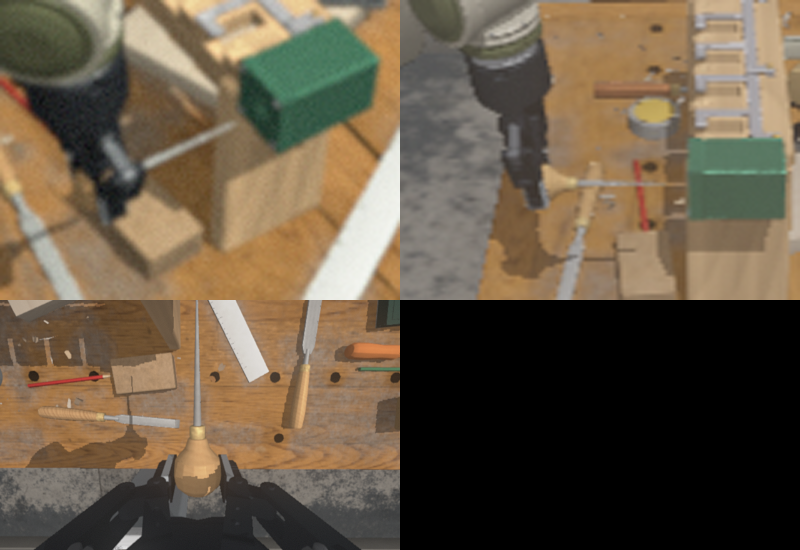

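Run:
```python
from h import *
np.set_printoptions(precision=1,suppress=True)
w,s,d=ld('w4'),ld('s4'),ld('d4')
Sx=lambda u,v:(290+u/3.0075,180+v/3); Dx=lambda u,v:(230+(u-400)/3.0075,150+v/3)
print('tip',tri(s,Sx(234,125),d,Dx(683,185)), 'bulb/shank start',tri(s,Sx(145,164),d,Dx(580,183)))
print('boxfront in side, proj bore', proj(d,[571,-172,226]),Dx(688,180), proj(s,[571,-172,226]),Sx(250,100))
w_=lambda u,v:(u*1.6,(v-300)*1.6)
for z in (220,226): print(onz(w,*w_(196,302),z),onz(w,*w_(198,430),z))
```

```text
tip (array([ 559.8, -153.5,  199.5]), np.float64(9.599914943732266)) bulb/shank start (array([ 460. , -174.7,  224.9]), np.float64(1.1006465443624234))
boxfront in side, proj bore [326.8 209.8] (325.76059850374065, 210.0) [376.9 215.3] (373.12551953449713, 213.33333333333334)
[ 543.9 -171.2  220. ] [ 450.7 -173.1  220. ]
[ 541.1 -171.2  226. ] [ 452.  -173.1  226. ]
```

Run:
```python
from h import *
np.set_printoptions(precision=1,suppress=True)
s,d=ld('s4'),ld('d4')
def ony(c,u,v,y):
    o,r=ray(c,u,v); return o+r*(y-o[1])/r[1]
# detect dim: sample line brightness in side rows near 211
for p in((290+234/3.0075,180+125/3),(290+145/3.0075,180+164/3)): print('scene',ony(s,*p,-171))
for u,v in((683,185),(640,184),(580,183)): print('side',ony(d,230+(u-400)/3.0075,150+v/3,-171))
for u in range(312,330,1): print(u,d['img'][208:215,u].sum(1))
```

```text
scene [ 545.9 -171.   217. ]
scene [ 462.4 -171.   220.6]
side [ 562.7 -171.   218.2]
side [ 519.5 -171.   219.7]
side [ 459.2 -171.   221.4]
312 [345 359 369 414 366 360 359]
313 [341 352 375 423 363 363 365]
314 [337 345 343 408 357 357 364]
315 [340 345 341 403 352 350 350]
316 [346 352 366 396 353 348 346]
317 [344 351 369 381 311 304 307]
318 [298 304 330 365 262 254 259]
319 [255 257 281 359 260 256 262]
320 [259 256 282 362 266 264 262]
321 [253 261 285 361 267 271 261]
322 [256 259 287 368 268 267 263]
323 [256 263 285 366 270 270 266]
324 [282 281 296 351 280 282 279]
325 [290 293 301 320 298 293 295]
326 [273 273 280 283 280 280 281]
327 [268 260 263 262 263 265 261]
328 [264 262 262 264 265 265 259]
329 [263 262 263 264 262 260 263]
```

step_arm([
  [[0,0.1,-0.4],[0,2,0],30],
  [[0,0.1,-0.4],[0,2,0],30],
])

```text
time_s: 6.7
eef_pos: [418.2, -173.7, 213.5]
ee_rot: [0.0, 0.997, -0.0, 0.079]
force: [0.0, -0.5, -0.9]
grip_width: 0.43
grip_force: 60.3
```

Run:
```python
from h import *
st(); b=cap('scene','s5')['img'][:,:,::-1]; c=cap('side','d5')['img'][:,:,::-1]
z=lambda i,y,x:cv2.resize(i[y:y+50,x:x+60],(400,333),interpolation=2)
cv2.imwrite('pics/z5.png',np.hstack([z(b,195,330),z(c,185,280)]))
```

```text
{'time_s': np.float64(6.7), 'joints': array([-0.714,  0.09 ,  1.831,  0.115,  1.104,  0.812]), 'eef_pos': array([ 418.242, -173.731,  213.517]), 'ee_rot': array([ 0.   ,  0.997, -0.   ,  0.079]), 'force': array([ 0.02 , -0.492, -0.857]), 'grip_width': np.float64(0.43), 'grip_force': np.float64(60.272)}
```

View pics/z5.png

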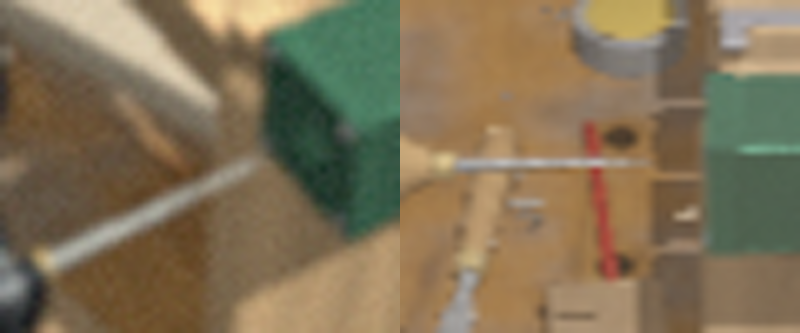

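Run:
```python
from h import *
np.set_printoptions(precision=1,suppress=True)
s,d=ld('s5'),ld('d5')
print(tri(s,(369.3,218.7),d,(317.2,209.5)),tri(s,(337,234),d,(288.3,209.5)))
def ony(c,u,v,y):
    o,r=ray(c,u,v); return o+r*(y-o[1])/r[1]
print(ony(s,369.3,218.7,-173),ony(d,317.2,209.5,-173),ony(d,288.3,209.5,-173))
# box front face corners scene: crop TL(268,45) BL(262,130) BR(350,235) TR(345,130)
q=[(330+u/6.667,195+v/6.66) for u,v in((268,45),(262,130),(350,235),(345,130))]
for p in q:
    o,r=ray(s,*p); print(o+r*(571-o[0])/r[0])
```

```text
(array([ 543.1, -179.4,  234.7]), np.float64(3.1432238520018814)) (array([ 455.7, -176.2,  231.6]), np.float64(0.7763275235029493))
[ 548.2 -173.   228.1] [ 542.1 -173.   228.1] [ 455.1 -173.   228.7]
[ 571.  -142.1  246.5]
[ 571.  -142.   201.4]
[ 571.  -198.3  197.2]
[ 571.  -189.9  245.2]
```

step_arm([
  [[0,-0.25,0.2],[0,0,0],30],
  [[1,-0.25,0.36],[0,0,0],30],
  [[2,-0.25,0.52],[0,0,0],30],
  [[2.7,-0.25,0.63],[0,0,0],30],
  [[3.4,-0.25,0.74],[0,0,0],30],
  [[3.4,-0.25,0.74],[0,0,0],30],
])

```text
time_s: 7.55
eef_pos: [453.5, -170.6, 211.1]
ee_rot: [-0.0, 0.997, 0.0, 0.078]
force: [0.0, -0.0, -0.4]
grip_width: 0.43
grip_force: 60.3
```

No contact at tip x≈578, so the point is inside the bore. Now pressing.

step_arm([
  [[0.4,0,0.06],[0,0,0],30],
  [[0.7,0,0.11],[0,0,0],30],
  [[1.0,0,0.16],[0,0,0],30],
  [[1.2,0,0.19],[0,0,0],30],
])

```text
time_s: 8.05
eef_pos: [463.0, -170.2, 210.0]
ee_rot: [-0.001, 0.997, 0.0, 0.075]
force: [-22.0, -1.1, -1.3]
grip_width: 0.43
grip_force: 60.5
```

Run:
```python
from h import *
c=cap('side','d6')['img'][:,:,::-1]; b=cap('scene','s6')['img'][:,:,::-1]
o=ld('side0')['img'][:,:,::-1]
z=lambda i,y,x:cv2.resize(i[y:y+100,x:x+60],(260,433),interpolation=2)
cv2.imwrite('pics/z6.png',np.hstack([z(o,130,315),z(c,130,315),z(b,130,335)]))
```

```text
(no output)
```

View pics/z6.png

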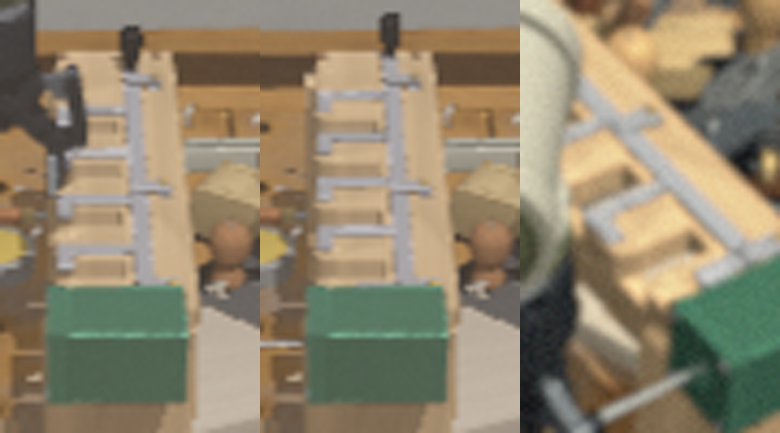

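The plate has sprung open: the knob and prongs are shifted toward +y. Now withdrawing and laying the bradawl down.

step_arm([
  [[-2,0,-0.32],[0,0,0],30],
  [[-5,0,-0.8],[0,0,0],30],
  [[-5.5,2,-0.9],[0,0,0],30],
  [[-5.5,6,-0.9],[0,-5,0],30],
  [[-5.5,8,-0.9],[0,-9,0],30],
  [[-5.5,8,-0.9],[0,-9,0],30],
])

```text
time_s: 8.9
eef_pos: [410.4, -251.5, 211.3]
ee_rot: [0.0, 1.0, -0.0, 0.0]
force: [0.3, 0.2, -1.1]
grip_width: 0.432
grip_force: 60.3
```

step_arm([
  [[0,0,5],[0,0,0],30],
  [[0,0,10],[0,0,0],30],
  [[0,0,15],[0,0,0],30],
  [[0,0,18.5],[0,0,0],30],
  [[0,0,19.5],[0,0,0],30],
  [[0,0,20],[0,0,0],30],
  [[0,0,20],[0,0,0],30],
])

```text
time_s: 9.78
eef_pos: [410.1, -251.0, 12.6]
ee_rot: [0.001, 1.0, 0.0, 0.001]
force: [-0.1, 0.1, -0.6]
grip_width: 0.429
grip_force: 60.3
```

step_arm([
  [[0,0,0.4],[0,0,0],30],
  [[0,0,0.7],[0,0,0],30],
  [[0,0,0.7],[0,0,0],45],
  [[0,0,0.7],[0,0,0],55],
  [[0,0,0.7],[0,0,0],75],
  [[0,0,0.7],[0,0,0],100],
  [[0,0,-3],[0,0,0],100],
  [[0,0,-9],[0,0,0],100],
])

```text
time_s: 10.78
eef_pos: [408.9, -250.0, 101.7]
ee_rot: [-0.001, 1.0, -0.0, -0.001]
force: [1.2, -0.2, 1.1]
grip_width: 1.0
grip_force: 0.0
```

step_arm([
  [[0,1,-6],[0,0,0],100],
  [[0,6,-12],[0,0,0],100],
  [[0,9,-14],[0,0,0],100],
  [[0,9,-14],[0,0,0],100],
])

```text
time_s: 11.28
eef_pos: [409.7, -343.2, 243.5]
ee_rot: [0.002, 1.0, -0.001, 0.001]
force: [0.6, 0.4, -0.2]
grip_width: 1.0
grip_force: 0.0
```

Run:
```python
from h import *
st(); w=cap('wrist','w7'); np.set_printoptions(precision=1,suppress=True)
h=cv2.cvtColor(w['img'],cv2.COLOR_RGB2HSV)
cv2.imwrite('pics/w7s.png',w['img'][:,:,::-1])
```

```text
{'time_s': np.float64(11.275), 'joints': array([-0.916,  0.323,  1.452, -0.   ,  1.362,  0.657]), 'eef_pos': array([ 409.718, -343.172,  243.512]), 'ee_rot': array([ 0.002,  1.   , -0.001,  0.001]), 'force': array([ 0.629,  0.365, -0.215]), 'grip_width': np.float64(1.0), 'grip_force': np.float64(0.0)}
```

View pics/w7s.png

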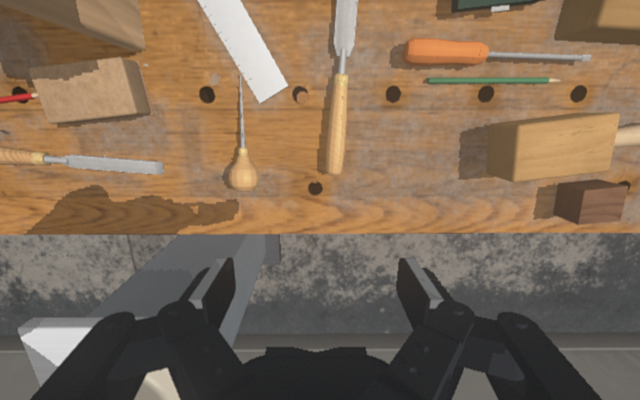

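Bradawl lies safely at (242,165). The near chisel has its butt at (333,173) and its collar at (343,76).

```bash
cat >> h.py <<'E'
def handle(c,seed,hmax=28,smin=70,z=13,box=None,vmin=0,dark=False):
    """pale/brown handle contour -> min area rect ends"""
    img=c['img']; lab=cv2.cvtColor(img,cv2.COLOR_RGB2LAB).astype(int)
    ref=lab[seed[1]-1:seed[1]+2,seed[0]-1:seed[0]+2].reshape(-1,3).mean(0)
    m=((abs(lab-ref)*[0.5,1.5,1]).max(2)<16).astype(np.uint8)
    m=cv2.morphologyEx(m,cv2.MORPH_OPEN,np.ones((3,3),np.uint8))
    n,l=cv2.connectedComponents(m); m=(l==l[seed[1],seed[0]]).astype(np.uint8)
    ct=max(cv2.findContours(m,0,2)[0],key=cv2.contourArea); r=cv2.minAreaRect(ct); b=cv2.boxPoints(r)
    if np.linalg.norm(b[0]-b[1])<np.linalg.norm(b[1]-b[2]): e=((b[0]+b[1])/2,(b[2]+b[3])/2)
    else: e=((b[1]+b[2])/2,(b[3]+b[0])/2)
    return e,r,m.sum()
E
python3 - <<'E'
from h import *
np.set_printoptions(precision=1,suppress=True)
w=ld('w7')
e,r,n=handle(w,(336,140)); print(e,r,n)
for p in e: print(onz(w,*p,13))
print('manual',onz(w,333.5,172,13),onz(w,342.5,76,9),tri(w,(333.5,172),ld('w3'),(408,242)),tri(w,(342.5,76),ld('w3'),(459,153)))
E
```

```text
(array([342.1,  73.9], dtype=float32), array([335.5, 173.1], dtype=float32)) ((338.7677307128906, 123.4845199584961), (13.70291519165039, 99.44591522216797), 3.814074993133545) 1215
[ 535.3 -378.4   13. ]
[ 413.2 -372.7   13. ]
manual [ 414.7 -370.    13. ] [ 533.4 -379.3    9. ] (array([ 418.4, -369.9,   22.5]), np.float64(3.7047839976904515)) (array([ 535.6, -379.3,   14.4]), np.float64(5.681669362697894))
```

step_arm([
  [[1.7,2.9,5],[0,0,3.5],100],
  [[1.7,2.9,10],[0,0,3.5],100],
  [[1.7,2.9,15],[0,0,3.5],100],
  [[1.7,2.9,19.5],[0,0,3.5],100],
  [[1.7,2.9,22.5],[0,0,3.5],100],
  [[1.7,2.9,23.7],[0,0,3.5],100],
  [[1.7,2.9,24],[0,0,3.5],100],
])

```text
time_s: 12.2
eef_pos: [426.6, -369.1, 1.3]
ee_rot: [-0.0, 1.0, -0.03, -0.0]
force: [0.8, 0.3, -0.8]
grip_width: 0.997
grip_force: 0.0
```

step_arm([
  [[0,0,0],[0,0,0],60],
  [[0,0,0],[0,0,0],40],
  [[0,0,0],[0,0,0],15],
  [[0,0,0],[0,0,0],15],
  [[0,0,0],[0,0,0],15],
  [[0,0,0],[0,0,0],15],
], squeeze=50)

```text
time_s: 12.95
eef_pos: [426.8, -370.0, 2.0]
ee_rot: [0.0, 1.0, -0.031, 0.0]
force: [-0.4, 1.4, 6.6]
grip_width: 0.251
grip_force: 48.7
```

step_arm([
  [[0,0,-2],[0,0,0],15],
  [[0,0,-6],[0,0,0],15],
  [[0,0,-11],[0,0,0],15],
  [[0,0,-16],[0,0,0],15],
  [[0,0,-21],[0,0,0],15],
  [[0,0,-26],[0,0,0],15],
  [[0,0,-31],[0,0,0],15],
  [[0,0,-33],[0,0,0],15],
])

```text
time_s: 13.95
eef_pos: [426.8, -369.9, 334.2]
ee_rot: [0.001, 1.0, -0.031, 0.001]
force: [-0.1, -0.8, -2.0]
grip_width: 0.249
grip_force: 49.3
```

step_arm([
  [[0,0,0],[0,0,0],15],
  [[0,0,0],[0,0,0],15],
  [[0,0,0],[0,0,0],15],
], squeeze=20)

```text
time_s: 14.32
eef_pos: [426.5, -369.5, 330.2]
ee_rot: [-0.001, 1.0, -0.031, -0.001]
force: [0.1, 0.6, -1.5]
grip_width: 0.256
grip_force: 49.3
```

step_arm([
  [[0,0,0],[0,0,0],15],
  [[0,0,0],[0,0,0],15],
  [[0,0,0],[0,0,0],15],
], squeeze=6)

```text
time_s: 14.7
eef_pos: [426.6, -369.7, 331.5]
ee_rot: [-0.0, 1.0, -0.031, -0.0]
force: [0.2, 1.0, -2.9]
grip_width: 0.253
grip_force: 49.3
```

step_arm([
  [[0,0,0],[0,0,0],24.5],
  [[0,0,0],[0,0,0],24.5],
], squeeze=20)

```text
time_s: 14.95
eef_pos: [426.6, -369.7, 331.6]
ee_rot: [0.0, 1.0, -0.031, 0.0]
force: [0.6, -0.1, -1.4]
grip_width: 0.251
grip_force: 49.3
```

step_arm([
  [[0,0,0],[0,0,0],25],
  [[0,0,0],[0,0,0],25],
])

```text
time_s: 15.2
eef_pos: [426.6, -369.7, 331.6]
ee_rot: [-0.0, 1.0, -0.031, -0.0]
force: [0.5, -0.2, -1.2]
grip_width: 0.253
grip_force: 46.8
```

step_arm([
  [[0,0,0],[0,0,0],25.5],
  [[0,0,0],[0,0,0],26],
])

```text
time_s: 15.45
eef_pos: [426.6, -369.7, 331.6]
ee_rot: [-0.0, 1.0, -0.031, -0.0]
force: [0.1, -0.0, -0.6]
grip_width: 0.26
grip_force: 24.6
```

step_arm([
  [[0,0,0],[0,0,0],26.5],
  [[0,0,0],[0,0,0],26.5],
])

```text
time_s: 15.7
eef_pos: [426.7, -369.7, 331.6]
ee_rot: [0.0, 1.0, -0.031, 0.0]
force: [0.2, 0.8, -1.9]
grip_width: 0.267
grip_force: 12.2
```

step_arm([
  [[0,0,0],[0,0,0],26.6],
  [[0,0,0],[0,0,0],26.7],
  [[0,0,0],[0,0,0],26.75],
  [[0,0,0],[0,0,0],26.8],
])

```text
time_s: 16.2
eef_pos: [426.7, -369.7, 331.6]
ee_rot: [0.0, 1.0, -0.031, 0.0]
force: [0.7, -0.1, -1.4]
grip_width: 0.266
grip_force: 6.9
```

step_arm([
  [[0,0,0],[0,0,0],26.83],
  [[0,0,0],[0,0,0],26.86],
  [[0,0,0],[0,0,0],26.88],
  [[0,0,0],[0,0,0],26.88],
])

```text
time_s: 16.7
eef_pos: [426.6, -369.7, 331.6]
ee_rot: [0.0, 1.0, -0.031, 0.0]
force: [-0.6, 0.2, -1.4]
grip_width: 0.267
grip_force: 5.9
```

Run:
```python
from h import *
np.set_printoptions(precision=1,suppress=True)
st(); w=cap('wrist','w8'); cap('scene','s8'); cap('side','d8')
a=w['img'][:,:,::-1]; c=ld('side0')
u=lambda i,y,x,h,ww:cv2.resize(i[y:y+h,x:x+ww,::-1],(400,300),interpolation=2)
d=ld('d8');print(proj(d,[427,-370,345]))
cv2.imwrite('pics/z8.png',np.hstack([cv2.resize(a,(480,300)),cv2.resize(d['img'][120:360,180:420,::-1],(300,300))]))
```

```text
{'time_s': np.float64(16.7), 'joints': array([-0.9,  0.4,  1.2,  0. ,  1.6,  0.7]), 'eef_pos': array([ 426.6, -369.7,  331.6]), 'ee_rot': array([ 0.,  1., -0.,  0.]), 'force': array([-0.6,  0.2, -1.4]), 'grip_width': np.float64(0.267), 'grip_force': np.float64(5.868)}
[268.  220.6]
```

step_arm([
  [[0,0,0],[0,0,0],26.92],
  [[0,0,0],[0,0,0],26.96],
  [[0,0,0],[0,0,0],26.99],
  [[0,0,0],[0,0,0],27.02],
])

```text
time_s: 17.35
eef_pos: [426.6, -369.7, 331.6]
ee_rot: [-0.0, 1.0, -0.031, 0.0]
force: [-0.6, -0.3, -2.8]
grip_width: 0.269
grip_force: 4.2
```

```bash
cat >> h.py <<'E'
def tilt(n0='d7x',name='side',save='d9'):
    pass
E
python3 - <<'E'
from h import *
s0=ld('side0')['img'].astype(int); d=cap('side','d9')['img'].astype(int); d8=ld('d8')['img'].astype(int)
for q in (d8,d):
    m=(abs(q-s0).sum(2)>70); m=m[180:330,230:420]
    ys,xs=np.nonzero(m); 
    print([ (r+180, xs[ys==r].min()+230, xs[ys==r].max()+230) for r in range(0,150,8) if (ys==r).any()])
E
```

```text
[(180, np.int64(246), np.int64(307)), (188, np.int64(250), np.int64(344)), (196, np.int64(254), np.int64(317)), (204, np.int64(256), np.int64(317)), (212, np.int64(254), np.int64(272)), (220, np.int64(258), np.int64(273)), (228, np.int64(260), np.int64(278)), (236, np.int64(259), np.int64(265)), (244, np.int64(257), np.int64(266)), (252, np.int64(258), np.int64(267)), (260, np.int64(259), np.int64(272)), (268, np.int64(307), np.int64(311)), (276, np.int64(273), np.int64(287)), (284, np.int64(271), np.int64(276)), (292, np.int64(269), np.int64(270)), (300, np.int64(267), np.int64(267)), (308, np.int64(274), np.int64(310)), (316, np.int64(331), np.int64(366))]
[(180, np.int64(246), np.int64(307)), (188, np.int64(250), np.int64(344)), (196, np.int64(254), np.int64(317)), (204, np.int64(256), np.int64(317)), (212, np.int64(254), np.int64(272)), (220, np.int64(258), np.int64(273)), (228, np.int64(260), np.int64(278)), (236, np.int64(259), np.int64(266)), (244, np.int64(257), np.int64(267)), (252, np.int64(258), np.int64(267)), (260, np.int64(259), np.int64(272)), (268, np.int64(267), np.int64(311)), (276, np.int64(273), np.int64(287)), (284, np.int64(272), np.int64(276)), (292, np.int64(270), np.int64(272)), (308, np.int64(274), np.int64(309)), (316, np.int64(331), np.int64(366))]
```

Run:
```python
from h import *
d=ld('d9'); w=cap('wrist','w9')
cv2.imwrite('pics/z9.png',np.hstack([cv2.resize(w['img'][:,:,::-1],(400,250)),cv2.resize(d['img'][170:320,200:440,::-1],(400,250),interpolation=2)]))
```

```text
(no output)
```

View pics/z9.png

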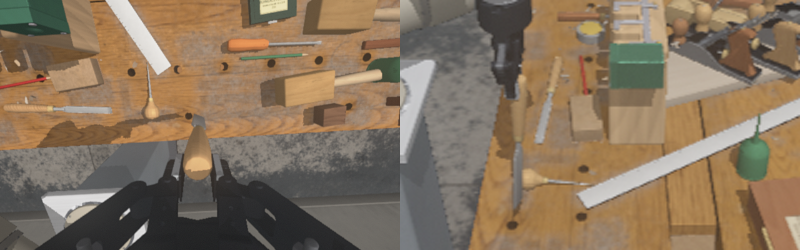

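Run:
```python
from h import *
np.set_printoptions(precision=1,suppress=True)
w=ld('w9'); st()
print(onz(w,317,187,88),onz(w,317,262,360),onz(w,313,178,88))
s=ld('w1')
```

```text
{'time_s': np.float64(17.45), 'joints': array([-0.9,  0.4,  1.2, -0. ,  1.6,  0.7]), 'eef_pos': array([ 426.6, -369.7,  331.6]), 'ee_rot': array([-0.,  1., -0., -0.]), 'force': array([-0.3, -1.1, -1.1]), 'grip_width': np.float64(0.271), 'grip_force': np.float64(4.193)}
[ 406.9 -372.4   88. ] [ 440.8 -372.7  360. ] [ 420.2 -367.6   88. ]
```

The chisel hangs upright. I'll firm up the grip, then turn and carry it in front of slot 0.

step_arm([
  [[0,0,0],[0,0,0],26.2],
  [[0,0,0],[0,0,0],25.7],
  [[0,-1,0],[0,0,-8],25.5],
  [[0,-4,0],[0,0,-17],25.5],
  [[0,-8,0],[0,0,-26],25.5],
  [[0,-12,0],[0,0,-35],25.5],
  [[0,-16,0],[0,0,-43],25.5],
  [[0,-17,0],[0,0,-47],25.5],
], squeeze=40)

```text
time_s: 18.45
eef_pos: [437.1, -198.1, 332.1]
ee_rot: [0.0, 0.928, 0.373, 0.0]
force: [-0.5, -0.1, -0.9]
grip_width: 0.259
grip_force: 22.1
```

Run:
```python
from h import *
s=st(); r=R.from_quat(np.roll(s['ee_rot'],-1)).as_matrix()
print(r.round(2), r.T@np.array([450-s['eef_pos'][0],-100-s['eef_pos'][1],335-s['eef_pos'][2]]))
```

```text
{'time_s': np.float64(18.45), 'joints': array([-0.67 ,  0.157,  1.435,  0.   ,  1.549,  0.136]), 'eef_pos': array([ 437.077, -198.07 ,  332.103]), 'ee_rot': array([0.   , 0.928, 0.373, 0.   ]), 'force': array([-0.547, -0.096, -0.885]), 'grip_width': np.float64(0.259), 'grip_force': np.float64(22.123)}
[[ 0.72  0.69  0.  ]
 [ 0.69 -0.72 -0.  ]
 [ 0.    0.   -1.  ]] [ 77.20305572 -61.84005835  -2.9187037 ]
```

step_arm([
  [[1.5,-1.2,0],[0,0,-8],25.5],
  [[3,-2.5,0],[0,0,-17],25.5],
  [[5,-4,0],[0,0,-26],25.5],
  [[6.5,-5.3,0],[0,0,-35],25.5],
  [[7.7,-6.2,-0.3],[0,0,-43],25.5],
  [[7.7,-6.2,-0.3],[0,0,-46.2],25.5],
  [[7.7,-6.2,-0.3],[0,0,-46.2],25.5],
])

```text
time_s: 19.32
eef_pos: [450.2, -101.9, 334.7]
ee_rot: [0.0, 0.709, 0.705, 0.0]
force: [0.6, -0.3, -2.9]
grip_width: 0.261
grip_force: 22.1
```

Run:
```python
from h import *
st(); w=cap('wrist','w10'); img=w['img']
for x in (580,590,600,610):
    out=[]
    for y in np.arange(-60,160,2.):
        u,v=proj(w,[x,y,235]).round().astype(int)
        out.append(int(img[v,u].sum()//3) if 0<=u<640 and 0<=v<400 else -1)
    print(x,out)
```

```text
{'time_s': np.float64(19.325), 'joints': array([-0.477,  0.114,  1.478, -0.   ,  1.549, -0.472]), 'eef_pos': array([ 450.187, -101.931,  334.678]), 'ee_rot': array([0.   , 0.709, 0.705, 0.   ]), 'force': array([ 0.577, -0.295, -2.884]), 'grip_width': np.float64(0.261), 'grip_force': np.float64(22.091)}
580 [179, 177, 179, 178, 180, 182, 199, 193, 190, 187, 139, 191, 183, 195, 207, 206, 206, 206, 207, 205, 206, 207, 206, 193, 170, 184, 182, 178, 181, 181, 177, 179, 177, 180, 179, 176, 178, 178, 178, 177, 224, 219, 215, 216, 219, 122, 190, 200, 197, 199, 197, 197, 197, 195, 195, 126, 120, 113, -1, -1, -1, -1, -1, -1, -1, -1, -1, -1, -1, -1, -1, -1, -1, -1, -1, -1, -1, -1, -1, -1, -1, -1, -1, -1, -1, -1, -1, -1, -1, -1, -1, -1, -1, -1, -1, -1, -1, -1, -1, -1, -1, -1, -1, -1, -1, -1, -1, -1, -1, -1]
590 [191, 190, 189, 192, 203, 189, 181, 185, 180, 182, 137, 186, 195, 134, 139, 132, 135, 136, 135, 132, 192, 200, 203, 170, 193, 208, 215, 203, 202, 210, 187, 192, 188, 187, 188, 187, 189, 191, 210, 158, 182, 182, 181, 180, 179, 125, 191, 192, 192, 189, 188, 187, 185, 186, 181, 128, 132, 132
[... 515 characters left out ...]
, -1, -1, -1, -1, -1, -1, -1, -1, -1, -1, -1, -1, -1, -1, -1, -1, -1, -1, -1, -1, -1, -1, -1, -1, -1, -1, -1, -1, -1, -1, -1, -1, -1, -1, -1, -1, -1, -1, -1, -1, -1, -1, -1, -1, -1, -1, -1, -1, -1]
610 [184, 183, 184, 184, 185, 195, 182, 186, 184, 183, 140, 173, 189, 131, 139, 138, 138, 134, 132, 128, 129, 127, 129, 142, 196, 195, 195, 195, 196, 196, 195, 195, 192, 182, 181, 181, 180, 181, 183, 144, 182, 182, 180, 182, 151, 134, 183, 191, 193, 193, 192, 189, 187, 190, 178, 124, 129, 129, -1, -1, -1, -1, -1, -1, -1, -1, -1, -1, -1, -1, -1, -1, -1, -1, -1, -1, -1, -1, -1, -1, -1, -1, -1, -1, -1, -1, -1, -1, -1, -1, -1, -1, -1, -1, -1, -1, -1, -1, -1, -1, -1, -1, -1, -1, -1, -1, -1, -1, -1, -1]
```

View pics/w10.png

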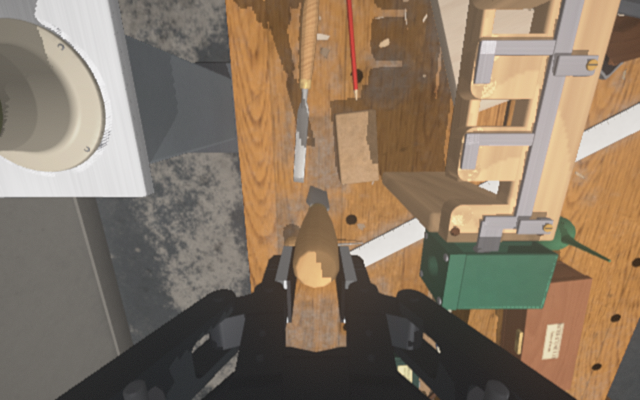

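The plate prongs are clear of the slots. Slot 1 is at about (495,112), slot 0 at about (495,187), and the hanging chisel is at (317,260). I'll get exact edges.

Run:
```python
from h import *
w=ld('w10'); g=cv2.cvtColor(w['img'],cv2.COLOR_RGB2LAB).astype(int)
for u in (488,496,504): 
    print(u,[(v,*w['img'][v,u]//10) for v in list(range(86,136,2))+list(range(162,212,2))])
for v in (112,190): print(v,[(u,*w['img'][v,u]//10) for u in range(440,536,4)])
```

```text
488 [(86, np.uint8(24), np.uint8(21), np.uint8(16)), (88, np.uint8(23), np.uint8(20), np.uint8(15)), (90, np.uint8(23), np.uint8(20), np.uint8(15)), (92, np.uint8(23), np.uint8(21), np.uint8(16)), (94, np.uint8(24), np.uint8(22), np.uint8(17)), (96, np.uint8(23), np.uint8(21), np.uint8(16)), (98, np.uint8(21), np.uint8(18), np.uint8(13)), (100, np.uint8(21), np.uint8(20), np.uint8(17)), (102, np.uint8(22), np.uint8(20), np.uint8(18)), (104, np.uint8(22), np.uint8(20), np.uint8(17)), (106, np.uint8(22), np.uint8(20), np.uint8(17)), (108, np.uint8(19), np.uint8(15), np.uint8(11)), (110, np.uint8(18), np.uint8(13), np.uint8(8)), (112, np.uint8(18), np.uint8(13), np.uint8(9)), (114, np.uint8(18), np.uint8(13), np.uint8(8)), (116, np.uint8(18), np.uint8(13), np.uint8(8)), (118, np.uint8(18), np.uint8(13), np.uint8(8)), (120, np.uint8(18), np.uint8(13), np.uint8(9)), (122, np.uint8(19), np.uint8(14), np.uint8(9)), (124, np.uint8(19), np.uint8(14), np.uint8(9)), (126, np.uint8(18), np.uint8(14), np.uint8(11)), (128, np.uint8(23), np.uint8(20), np.uint8(15)), (130, np.uint8(22), np.uint8(18)
[... 7797 characters left out ...]
uint8(11), np.uint8(8)), (480, np.uint8(13), np.uint8(11), np.uint8(8)), (484, np.uint8(13), np.uint8(11), np.uint8(8)), (488, np.uint8(20), np.uint8(19), np.uint8(18)), (492, np.uint8(23), np.uint8(22), np.uint8(22)), (496, np.uint8(23), np.uint8(22), np.uint8(22)), (500, np.uint8(11), np.uint8(9), np.uint8(7)), (504, np.uint8(11), np.uint8(9), np.uint8(7)), (508, np.uint8(11), np.uint8(9), np.uint8(8)), (512, np.uint8(21), np.uint8(17), np.uint8(13)), (516, np.uint8(23), np.uint8(20), np.uint8(15)), (520, np.uint8(10), np.uint8(9), np.uint8(8)), (524, np.uint8(19), np.uint8(18), np.uint8(18)), (528, np.uint8(19), np.uint8(18), np.uint8(18)), (532, np.uint8(19), np.uint8(18), np.uint8(18))]
```

Run:
```python
from h import *
np.set_printoptions(precision=1,suppress=True)
w=ld('w10')
for u,v in((496,98.5),(496,127),(500,180.5),(500,204.3)): print(onz(w,u,v,235))
print('ends s1',onz(w,526,112,235),'s0',onz(w,510.5,190,235))
```

```text
[595.9 -13.3 235. ]
[600.1 -35.5 235. ]
[612.5 -81.1 235. ]
[ 616.8 -103.1  235. ]
ends s1 [622.4 -23.8 235. ] s0 [623.5 -89.8 235. ]
```

step_arm([
  [[0.4,2.5,0],[0,0,0],25.5],
  [[0.8,5,0.5],[0,0,0],25.5],
  [[1,7,1.5],[0,0,0],25.5],
  [[1,8,2.6],[0,0,0],25.5],
  [[1,8.4,3.2],[0,0,0],25.5],
  [[1,8.4,3.2],[0,0,0],25.5],
])

```text
time_s: 20.12
eef_pos: [533.9, -92.6, 302.3]
ee_rot: [-0.0, 0.709, 0.705, -0.0]
force: [-0.3, 0.5, -1.5]
grip_width: 0.261
grip_force: 22.1
```

step_arm([
  [[0,2,0],[0,0,0],25.5],
  [[0,4,0],[0,0,0],25.5],
  [[0,5.5,0],[0,0,0],25.5],
  [[0,6.6,0],[0,0,0],25.5],
  [[0,7.3,0],[0,0,0],25.5],
  [[0,7.3,0],[0,0,0],25.5],
])

```text
time_s: 20.88
eef_pos: [607.3, -92.9, 302.8]
ee_rot: [0.0, 0.709, 0.705, 0.0]
force: [0.6, 0.6, -2.0]
grip_width: 0.261
grip_force: 21.0
```

step_arm([
  [[0,0,0.5],[0,0,0],25.5],
  [[0,0,1],[0,0,0],25.5],
  [[0,0,1.4],[0,0,0],25.5],
  [[0,0,1.6],[0,0,0],25.5],
])

```text
time_s: 21.38
eef_pos: [607.1, -92.9, 286.2]
ee_rot: [-0.0, 0.709, 0.705, -0.0]
force: [0.5, 1.4, -1.5]
grip_width: 0.261
grip_force: 21.2
```

step_arm([
  [[0,0,0.2],[0,0,0],25.5],
  [[0,0,0.5],[0,0,0],25.5],
  [[0,0,0.5],[0,0,0],25.5],
])

```text
time_s: 21.75
eef_pos: [607.3, -93.0, 281.4]
ee_rot: [0.0, 0.709, 0.705, -0.0]
force: [0.2, -0.5, -2.5]
grip_width: 0.259
grip_force: 21.1
```

step_arm([
  [[0,0,0.2],[0,0,0],25.5],
  [[0,0,0.4],[0,0,0],25.5],
  [[0,0,0.4],[0,0,0],25.5],
])

```text
time_s: 22.12
eef_pos: [607.4, -93.1, 278.1]
ee_rot: [0.001, 0.709, 0.705, 0.0]
force: [0.1, -1.0, 3.1]
grip_width: 0.262
grip_force: 21.8
```

Run:
```python
from h import *
np.set_printoptions(precision=1,suppress=True)
st(); s,d=cap('scene','s11'),cap('side','d11'); w=cap('wrist','w11')
cv2.imwrite('pics/z11.png',np.hstack([cv2.resize(w['img'][:,:,::-1],(400,250)),cv2.resize(d['img'][130:280,270:430,::-1],(400,375),interpolation=2)[:250]]))
```

```text
{'time_s': np.float64(22.125), 'joints': array([-0.3,  0.5,  1.1, -0. ,  1.5, -0.3]), 'eef_pos': array([607.4, -93.1, 278.1]), 'ee_rot': array([0. , 0.7, 0.7, 0. ]), 'force': array([ 0.1, -1. ,  3.1]), 'grip_width': np.float64(0.262), 'grip_force': np.float64(21.775)}
```

View pics/z11.png

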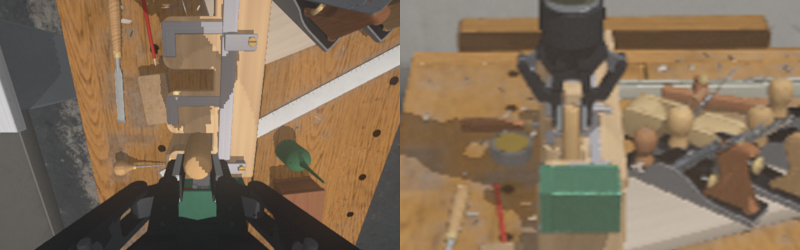

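Chisel in slot 0, starting to wedge. That was my last picture, so from here I'll work by numbers. Pressing a bit more, then letting go.

step_arm([
  [[0,0,0.3],[0,0,0],25.5],
  [[0,0,0.6],[0,0,0],25.5],
  [[0,0,0.6],[0,0,0],25.5],
])

```text
time_s: 22.65
eef_pos: [607.7, -93.4, 273.5]
ee_rot: [0.002, 0.709, 0.705, 0.001]
force: [-0.3, -2.2, 11.5]
grip_width: 0.254
grip_force: 22.7
```

step_arm([
  [[0,0,0.2],[0,0,0],26.5],
  [[0,0,0],[0,0,0],28],
  [[0,0,0],[0,0,0],35],
  [[0,0,0],[0,0,0],60],
  [[0,0,0],[0,0,0],70],
  [[0,0,-4],[0,0,0],80],
  [[0,0,-8],[0,0,0],100],
])

```text
time_s: 23.52
eef_pos: [607.1, -92.7, 352.4]
ee_rot: [-0.0, 0.709, 0.705, -0.0]
force: [-0.2, 0.1, 0.1]
grip_width: 0.978
grip_force: 0.0
```

step_arm([
  [[2,-5,-1],[0,0,0],100],
  [[4,-11,-1],[0,0,0],100],
  [[4,-16,-1],[0,0,0],100],
  [[4,-17,-1],[0,0,0],100],
  [[4,-17,-1],[0,0,0],100],
])

```text
time_s: 24.15
eef_pos: [437.7, -52.1, 361.9]
ee_rot: [0.0, 0.709, 0.705, 0.0]
force: [0.0, -1.0, 0.3]
grip_width: 1.001
grip_force: 0.0
```

Run:
```python
from h import *
np.set_printoptions(precision=1,suppress=True)
st(); w=cap('wrist','w12'); cap('scene','s12'); cap('side','d12')
p=proj(w,[443,100,13]); print(p, proj(w,[421,-131,2]))
for z in (16,):
  for y in (120,100,80,60,40):
    row=[]
    for x in range(420,470,3):
        u,v=proj(w,[x,y,z]).round().astype(int); row.append(tuple(int(t)//10 for t in w['img'][v,u]) if 0<=u<640 and 0<=v<400 else None)
    print(y,row)
# hung chisel handle top: mask pale vs earlier
```

```text
{'time_s': np.float64(24.15), 'joints': array([-0.4,  0.1,  1.5,  0. ,  1.6, -0.4]), 'eef_pos': array([437.7, -52.1, 361.9]), 'ee_rot': array([0. , 0.7, 0.7, 0. ]), 'force': array([ 0. , -1. ,  0.3]), 'grip_width': np.float64(1.001), 'grip_force': np.float64(0.0)}
[318.6  64.3] [307.1 201.6]
120 [(16, 12, 8), (16, 11, 8), (15, 11, 7), (11, 9, 6), (11, 9, 6), (14, 11, 8), (16, 12, 9), (18, 13, 9), (18, 14, 9), (19, 14, 10), (18, 14, 10), (15, 12, 8), (16, 12, 7), (17, 12, 8), (17, 12, 8), (16, 12, 8), (16, 12, 7)]
100 [(15, 11, 7), (16, 12, 8), (16, 11, 8), (11, 8, 6), (15, 11, 8), (17, 13, 9), (18, 14, 10), (19, 15, 10), (19, 15, 10), (18, 14, 10), (17, 13, 9), (15, 11, 8), (16, 12, 8), (16, 12, 8), (17, 13, 9), (16, 12, 8), (16, 11, 7)]
80 [(16, 12, 7), (17, 12, 8), (12, 9, 6), (12, 9, 7), (15, 12, 8), (18, 14, 10), (19, 15, 10), (19, 15, 10), (19, 15, 10), (19, 14, 10), (17, 14, 10), (18, 16, 14), (18, 16, 14), (18, 16, 14), (18, 16, 14), (18, 16, 14), (16, 12, 10)]
60 [(15, 11, 8), (15, 11, 7), (12, 9, 6), (15, 11, 8), (17, 13, 9), (19, 15, 10), (20, 15, 11), (20, 15, 11), (20, 15, 11), (17, 13, 9), (16, 12, 8), (16, 12, 9), (14, 11, 8), (14, 12, 10), (15, 12, 10), (15, 12, 10), (15, 12, 9)]
40 [(16, 12, 8), (16, 12, 8), (12, 9, 6), (15, 12, 8), (18, 14, 9), (19, 15, 10), (19, 15, 10), (19, 14, 10), (17, 13, 9), (16, 12, 8), (17, 13, 8), (17, 12, 8), (16, 12, 7), (17, 12, 8), (17, 12, 8), (18, 13, 9), (17, 12, 8)]
```

Run:
```python
from h import *
np.set_printoptions(precision=1,suppress=True)
for n in ('w12','wrist0'):
    w=ld(n); row=[]
    for y in range(116,156,2):
        u,v=proj(w,[437.5+.085*(y-40),y,13]).round().astype(int); row.append((y,*(int(t)//10 for t in w['img'][v,u])) if 0<=v<400 else None)
    print(n,row)
    row=[]
    for y in range(-145,-120,2):
        u,v=proj(w,[437.5+.089*(y-40),y,2]).round().astype(int); row.append((y,*(int(t)//10 for t in w['img'][v,u])) if 0<=v<400 else None)
    print(row)
# hung chisel top: find pale blob near projection of (607,-93,300)
w=ld('w12')
print(proj(w,[607,-92,300]),proj(w,[607,-92,306]))
u0,v0=proj(w,[607,-92,300]).astype(int)
for v in range(v0-40,v0+41,5): print(v,[tuple(int(t)//10 for t in w['img'][v,u]) for u in range(u0-32,u0+33,4)] if 0<=v<400 else None)
```

```text
w12 [(116, 19, 14, 10), (118, 19, 15, 10), (120, 18, 14, 9), (122, 18, 14, 9), (124, 19, 15, 10), (126, 19, 14, 10), (128, 18, 14, 10), (130, 18, 14, 10), (132, 18, 14, 10), (134, 17, 13, 9), (136, 13, 9, 6), (138, 11, 8, 5), (140, 11, 8, 4), (142, 11, 8, 5), (144, 14, 10, 6), (146, 15, 11, 7), (148, 15, 11, 7), (150, 15, 10, 6), (152, 15, 10, 6), (154, 14, 10, 6)]
[(-145, 18, 13, 8), (-143, 18, 13, 8), (-141, 18, 13, 8), (-139, 18, 13, 8), (-137, 17, 13, 9), (-135, 15, 13, 12), (-133, 15, 14, 14), (-131, 15, 14, 14), (-129, 15, 15, 14), (-127, 18, 17, 17), (-125, 19, 19, 18), (-123, 19, 19, 18), (-121, 20, 19, 18)]
wrist0 [(116, 18, 14, 9), (118, 19, 15, 10), (120, 18, 14, 10), (122, 18, 13, 9), (124, 19, 15, 10), (126, 18, 14, 10), (128, 18, 14, 10), (130, 18, 14, 10), (132, 18, 14, 10), (134, 16, 13, 9), (136, 12, 9, 6), (138, 11, 8, 5), (140, 11, 8, 5), (142, 10, 7, 4), (144, 10, 7, 4), (146, 14, 10, 6), (148, 15, 11, 6), (150, 15, 10, 6), (152, 15, 10, 6), (154, 14, 10, 6)]
[(-145, 17, 13, 8), (-143, 17, 13, 8), (-141, 17, 13, 8), (-139, 18, 13, 8), (-137, 17, 13, 9), (-135, 15,
[... 3175 characters left out ...]
, (8, 11, 9), (9, 6, 5), (9, 7, 5), (9, 7, 5), (9, 7, 5), (9, 7, 5)]
293 [(8, 11, 9), (8, 11, 9), (8, 11, 9), (8, 11, 9), (8, 11, 9), (7, 11, 9), (8, 11, 9), (8, 11, 9), (8, 11, 9), (8, 11, 9), (8, 11, 9), (9, 8, 6), (9, 6, 5), (9, 6, 5), (9, 6, 5), (9, 6, 5), (9, 6, 4)]
298 [(8, 11, 9), (8, 11, 9), (8, 11, 9), (8, 11, 9), (8, 11, 9), (7, 11, 9), (8, 11, 9), (7, 11, 9), (8, 11, 9), (7, 11, 9), (7, 11, 9), (13, 9, 7), (15, 10, 7), (16, 11, 8), (16, 11, 8), (16, 11, 8), (16, 11, 8)]
303 [(8, 11, 9), (8, 11, 9), (8, 11, 9), (7, 11, 9), (7, 11, 9), (8, 11, 9), (8, 11, 9), (8, 11, 9), (8, 11, 9), (7, 11, 9), (9, 11, 9), (15, 10, 8), (16, 11, 8), (16, 11, 8), (16, 11, 8), (16, 11, 8), (16, 11, 8)]
```

Slot 0 chisel stands upright. Second chisel: axis through (444,121), turned about 5°. I'll approach with a narrower opening to spare the pencil.

step_arm([
  [[6,0.3,3],[0,0,4.6],60],
  [[12,0.5,7],[0,0,4.6],60],
  [[17.3,0.5,11],[0,0,4.6],60],
  [[17.3,0.5,16],[0,0,4.6],60],
  [[17.3,0.5,21],[0,0,4.6],60],
  [[17.3,0.5,26],[0,0,4.6],60],
  [[17.3,0.5,30],[0,0,4.6],60],
  [[17.3,0.5,30],[0,0,4.6],60],
])

```text
time_s: 25.3
eef_pos: [442.3, 121.1, 59.3]
ee_rot: [-0.002, 0.737, 0.676, -0.002]
force: [0.2, -0.0, 1.2]
grip_width: 0.6
grip_force: 0.0
```

step_arm([
  [[0,0,3],[0,0,0],60],
  [[0,0,5],[0,0,0],60],
  [[0,0,5.8],[0,0,0],60],
  [[0,0,5.8],[0,0,0],40],
  [[0,0,5.8],[0,0,0],20],
  [[0,0,5.8],[0,0,0],20],
  [[0,0,5.8],[0,0,0],20],
  [[0,0,5.8],[0,0,0],20],
], squeeze=50)

```text
time_s: 26.3
eef_pos: [444.2, 121.1, 4.6]
ee_rot: [0.001, 0.737, 0.676, 0.001]
force: [-0.6, 1.3, 6.8]
grip_width: 0.25
grip_force: 49.0
```

step_arm([
  [[0,0,-2],[0,0,0],20],
  [[0,0,-6],[0,0,0],20],
  [[0,0,-11],[0,0,0],20],
  [[0,0,-16],[0,0,0],20],
  [[0,0,-21],[0,0,0],20],
  [[0,0,-26],[0,0,0],20],
  [[0,0,-31],[0,0,0],20],
  [[0,0,-33],[0,0,0],20],
])

```text
time_s: 27.3
eef_pos: [443.5, 121.1, 336.6]
ee_rot: [0.001, 0.737, 0.676, 0.002]
force: [0.6, 0.1, -2.8]
grip_width: 0.25
grip_force: 49.5
```

step_arm([
  [[0,0,0],[0,0,0],25],
  [[0,0,0],[0,0,0],25.5],
  [[0,0,0],[0,0,0],26],
  [[0,0,0],[0,0,0],26.4],
  [[0,0,0],[0,0,0],26.6],
  [[0,0,0],[0,0,0],26.7],
  [[0,0,0],[0,0,0],26.8],
], squeeze=40)

```text
time_s: 28.18
eef_pos: [443.4, 121.0, 333.7]
ee_rot: [0.0, 0.737, 0.676, 0.0]
force: [0.7, 1.2, -0.4]
grip_width: 0.265
grip_force: 0.0
```

step_arm([
  [[0,0,0],[0,0,0],26.83],
  [[0,0,0],[0,0,0],26.86],
  [[0,0,0],[0,0,0],26.9],
  [[0,0,0],[0,0,0],26.94],
  [[0,0,0],[0,0,0],26.98],
  [[0,0,0],[0,0,0],27.02],
  [[0,0,0],[0,0,0],27.02],
])

```text
time_s: 29.05
eef_pos: [443.4, 121.0, 333.6]
ee_rot: [0.0, 0.737, 0.676, 0.0]
force: [-0.9, 0.1, 0.3]
grip_width: 0.272
grip_force: 0.0
```

The chisel slipped out: grip read 0. Finding where it landed by image differencing.

Run:
```python
from h import *
np.set_printoptions(precision=0,suppress=True)
st()
for n,o in (('scene','s12'),('side','d12')):
    c=cap(n,n+'13'); a=ld(o)['img'].astype(int); b=c['img'].astype(int)
    m=((abs(a-b).max(2))>30).astype(np.uint8); m=cv2.morphologyEx(m,cv2.MORPH_CLOSE,np.ones((5,5)))
    k,l,stt,_=cv2.connectedComponentsWithStats(m)
    for i in range(1,k):
        if stt[i,4]<25: continue
        ct=cv2.findContours((l==i).astype(np.uint8),0,2)[0][0]; r=cv2.minAreaRect(ct)
        print(n,[np.round(t) for t in r[:2]],round(r[2]),stt[i,4],'world',onz(c,*r[0],10))
w=cap('wrist','w13'); print(w['extrinsics'][:3,3])
```

```text
{'time_s': np.float64(29.05), 'joints': array([0., 0., 1., 0., 2., 0.]), 'eef_pos': array([443., 121., 334.]), 'ee_rot': array([0., 1., 1., 0.]), 'force': array([-1.,  0.,  0.]), 'grip_width': np.float64(0.272), 'grip_force': np.float64(0.0)}
scene [array([193.,  99.]), array([396., 226.])] 27 26111 world [448. 857.  10.]
scene [array([113., 202.]), array([100.,  92.])] 1 5461 world [ 39. 461.  10.]
scene [array([123., 299.]), array([47., 78.])] 73 1693 world [-30.  90.  10.]
side [array([194.,  95.]), array([175.,  98.])] 80 4881 world [-250. 1280.   10.]
side [array([267.,  76.]), array([155.,  81.])] 57 3890 world [ 162. 1598.   10.]
side [array([296., 182.]), array([54., 51.])] 12 1004 world [438. 305.  10.]
side [array([152., 197.]), array([53., 34.])] 23 699 world [-142.  200.   10.]
side [array([287., 236.]), array([ 6., 40.])] 14 198 world [428. -44.  10.]
[450. 198. 476.]
```

```bash
cat >> h.py <<'E'
def rect(c,z=0,x0=330,x1=760,y0=-450,y1=420,s=2):
    """bench-plane picture: rows = y from y1 down, cols = x; s mm per px"""
    xs=np.arange(x0,x1,s);ys=np.arange(y1,y0,-s);X,Y=np.meshgrid(xs,ys)
    P=np.stack([X,Y,np.full_like(X,z),np.ones_like(X)],-1)@np.linalg.inv(c['extrinsics']).T
    u=c['fx']*P[...,0]/P[...,2]+c['cx'];v=c['fy']*P[...,1]/P[...,2]+c['cy']
    return cv2.remap(c['img'],u.astype(np.float32),v.astype(np.float32),1,borderValue=(0,0,0))
E
python3 - <<'E'
from h import *
w=ld('w13'); r=rect(w).astype(int)
# pale handle-like pixels: reference colour ~ (190,148,100)
hsv=cv2.cvtColor(r.astype(np.uint8),cv2.COLOR_RGB2HSV)
metal=((hsv[...,1]<45)&(hsv[...,2]>110)).astype(np.uint8)
lab=cv2.cvtColor(r.astype(np.uint8),cv2.COLOR_RGB2LAB).astype(int)
print('bench',r[200:203,60:63].mean((0,1)))
for nm,m in(('metal',metal),('pale',((r[...,0]>178)&(r[...,1]>138)&(r[...,2]>86)&(r[...,2]<130)).astype(np.uint8))):
    m=cv2.morphologyEx(m,cv2.MORPH_CLOSE,np.ones((3,3)))
    k,l,s,c=cv2.connectedComponentsWithStats(m)
    for i in range(1,k):
        if s[i,4]<40: continue
        ct=max(cv2.findContours((l==i).astype(np.uint8),0,2)[0],key=len); q=cv2.minAreaRect(ct)
        print(nm,'xy',round(330+2*q[0][0]),round(420-2*q[0][1]),'size',[round(2*t) for t in q[1]],round(q[2]),s[i,4])
# compare to before
a=rect(ld('wrist0'));
E
```

```text
bench [170.88888889 125.77777778  81.22222222]
metal xy 464 249 size [18, 151] 7 605
metal xy 683 312 size [43, 4] 11 40
metal xy 520 248 size [72, 72] 90 291
metal xy 729 99 size [58, 58] 90 522
metal xy 729 -36 size [60, 58] 90 566
metal xy 360 -112 size [20, 12] 74 53
metal xy 729 -172 size [60, 58] 90 564
pale xy 752 309 size [26, 12] 90 47
pale xy 519 248 size [61, 56] 72 684
pale xy 451 110 size [14, 125] 6 359
pale xy 524 -54 size [12, 25] 9 48
pale xy 539 -114 size [70, 14] 65 113
pale xy 727 -90 size [16, 63] 71 51
pale xy 424 -276 size [7, 48] 80 68
```

step_arm([
  [[-4,0,-1],[0,0,0],60],
  [[-8,0,-2],[0,0,0],60],
  [[-8,0,-2],[0,0,0],60],
])

```text
time_s: 29.58
eef_pos: [436.6, 39.6, 354.2]
ee_rot: [0.001, 0.738, 0.675, 0.0]
force: [-0.1, 0.4, -0.8]
grip_width: 0.598
grip_force: 0.0
```

Run:
```python
from h import *
np.set_printoptions(precision=0,suppress=True)
w=cap('wrist','w14')
for f in ('w13','w14'):
    c=ld(f); r=rect(c,0).astype(int); hsv=cv2.cvtColor(r.astype(np.uint8),cv2.COLOR_RGB2HSV)
    M={'metal':(hsv[...,1]<45)&(hsv[...,2]>110),'pale':(r[...,0]>175)&(r[...,1]>135)&(r[...,2]>84)&(r[...,2]<130),'brown':(hsv[...,0]<11)&(hsv[...,1]>90)&(hsv[...,2]>50),'red':((hsv[...,0]<6)|(hsv[...,0]>174))&(hsv[...,1]>150)&(hsv[...,2]>120)}
    for nm,m in M.items():
        m=cv2.morphologyEx(m.astype(np.uint8),cv2.MORPH_CLOSE,np.ones((3,3)))
        k,l,s,_=cv2.connectedComponentsWithStats(m)
        for i in range(1,k):
            if s[i,4]<60: continue
            ct=max(cv2.findContours((l==i).astype(np.uint8),0,2)[0],key=len); q=cv2.minAreaRect(ct); b=cv2.boxPoints(q)
            if q[0][0]*2+330>620: continue
            print(f,nm,[ (round(330+2*p[0]),round(420-2*p[1])) for p in b],s[i,4])
```

```text
w13 metal [(447, 175), (464, 325), (482, 323), (464, 173)] 605
w13 metal [(484, 284), (556, 284), (556, 212), (484, 212)] 291
w13 pale [(483, 268), (536, 285), (555, 228), (502, 210)] 687
w13 pale [(437, 47), (451, 173), (468, 171), (454, 45)] 398
w13 pale [(504, -44), (524, -30), (542, -57), (522, -70)] 111
w13 pale [(517, -78), (532, -72), (560, -144), (545, -150)] 151
w13 pale [(400, -276), (447, -267), (449, -275), (401, -285)] 78
w13 brown [(491, 160), (501, 161), (519, 9), (508, 7)] 324
w13 red [(492, 160), (498, 161), (516, 12), (510, 11)] 218
w14 metal [(447, 179), (459, 280), (477, 277), (464, 177)] 398
w14 metal [(480, 217), (486, 277), (559, 269), (553, 209)] 233
w14 metal [(591, -229), (601, -219), (623, -241), (613, -251)] 77
w14 metal [(503, -274), (518, -271), (529, -315), (514, -319)] 121
w14 pale [(492, 274), (550, 274), (550, 224), (492, 224)] 604
w14 pale [(436, 51), (451, 177), (472, 174), (457, 48)] 408
w14 pale [(484, -39), (544, -31), (557, -143), (497, -150)] 1200
w14 pale [(393, -267), (458, -263), (460, -291), (395, -295)] 254
w14 brown [(491, 162), (501, 163), (518, 11), (508, 9)] 324
w14 red [(492, 160), (499, 161), (517, 12), (510, 11)] 219
```

Run:
```python
from h import *
w=ld('w13'); r=rect(w,13,s=2)//10
for y in range(400,268,-8):
    print(y,' '.join('%d,%d,%d'%tuple(r[(420-y)//2,(x-330)//2]) for x in range(400,570,10)))
print('cov',[tuple(proj(w,[x,y,0]).round()) for x,y in((400,400),(560,400),(480,320))])
```

```text
400 0,0,0 0,0,0 0,0,0 0,0,0 0,0,0 0,0,0 0,0,0 0,0,0 0,0,0 0,0,0 0,0,0 0,0,0 0,0,0 0,0,0 0,0,0 0,0,0 0,0,0
392 0,0,0 0,0,0 0,0,0 0,0,0 0,0,0 0,0,0 0,0,0 0,0,0 0,0,0 0,0,0 0,0,0 0,0,0 0,0,0 0,0,0 0,0,0 0,0,0 0,0,0
384 0,0,0 0,0,0 0,0,0 0,0,0 0,0,0 0,0,0 0,0,0 0,0,0 0,0,0 0,0,0 0,0,0 0,0,0 0,0,0 0,0,0 0,0,0 0,0,0 0,0,0
376 0,0,0 0,0,0 0,0,0 0,0,0 0,0,0 0,0,0 0,0,0 0,0,0 0,0,0 0,0,0 0,0,0 0,0,0 0,0,0 0,0,0 0,0,0 0,0,0 0,0,0
368 0,0,0 0,0,0 0,0,0 0,0,0 0,0,0 0,0,0 0,0,0 0,0,0 0,0,0 0,0,0 0,0,0 0,0,0 0,0,0 0,0,0 0,0,0 0,0,0 0,0,0
360 0,0,0 0,0,0 0,0,0 0,0,0 0,0,0 0,0,0 0,0,0 0,0,0 0,0,0 0,0,0 0,0,0 0,0,0 0,0,0 0,0,0 0,0,0 0,0,0 0,0,0
352 10,7,5 10,7,4 10,7,4 15,10,6 7,4,3 0,0,0 0,0,0 0,0,0 0,0,0 0,0,0 0,0,0 0,0,0 0,0,0 0,0,0 0,0,0 0,0,0 0,0,0
344 11,8,5 10,7,4 13,10,6 16,11,7 16,11,7 11,7,5 12,8,6 13,8,6 13,9,6 15,10,7 17,11,8 17,11,8 15,10,7 11,7,5 0,0,0 0,0,0 0,0,0
336 11,8,5 17,12,7 16,12,7 16,12,7 17,12,7 16,11,7 17,12,8 15,11,7 15,11,8 12,9,6 12,8,5 13,9,6 13,9,6 15,10,7 10,8,5 13,11,8 11,11,10
328 11,8,5 17,12,7 16,12,7 16,12,7 17,12,8 16,11,7 17,12,8 15,11,8 17,12,8 16,12,8 16,12,8 
[... 443 characters left out ...]
,8,5 14,13,11 10,8,6
296 16,12,7 16,12,7 16,12,7 17,12,7 16,12,7 16,12,8 15,12,10 16,16,15 15,11,8 17,12,8 16,12,8 16,12,8 16,12,8 12,9,6 10,8,6 15,14,12 11,8,5
288 17,12,8 16,12,7 16,12,7 17,12,7 16,12,7 17,12,8 14,13,12 16,16,15 16,11,7 16,12,8 11,8,5 11,8,5 11,8,5 12,9,6 11,8,6 10,8,6 11,8,5
280 17,13,8 16,12,8 16,12,7 17,12,7 16,11,7 17,13,9 15,15,14 16,16,15 16,12,8 11,8,5 11,9,6 15,15,14 17,17,16 16,15,15 11,8,5 11,8,5 11,8,5
272 17,13,9 16,12,8 16,12,7 16,12,7 15,11,7 17,12,8 16,15,15 17,16,16 14,11,8 11,9,6 17,16,14 20,16,8 20,16,9 17,13,7 11,11,10 11,8,5 10,8,5
cov [(np.float64(268.0), np.float64(-34.0)), (np.float64(383.0), np.float64(-46.0)), (np.float64(329.0), np.float64(26.0))]
```

Chisel landed clean at butt (446,50), edge (473,322); tin, pencil and brown chisel (y≈350) are untouched. Regrasping.

step_arm([
  [[2.5,0.9,5],[0,0,1],60],
  [[2.5,0.9,11],[0,0,1],60],
  [[2.5,0.9,17],[0,0,1],60],
  [[2.5,0.9,23],[0,0,1],60],
  [[2.5,0.9,28.5],[0,0,1],60],
  [[2.5,0.9,32.5],[0,0,1],60],
  [[2.5,0.9,34.6],[0,0,1],60],
  [[2.5,0.9,35.1],[0,0,1],60],
])

```text
time_s: 30.62
eef_pos: [446.8, 66.3, 1.4]
ee_rot: [-0.001, 0.742, 0.67, -0.001]
force: [0.1, 0.2, -0.1]
grip_width: 0.597
grip_force: 0.0
```

step_arm([
  [[0,0,0],[0,0,0],45],
  [[0,0,0],[0,0,0],30],
  [[0,0,0],[0,0,0],20],
  [[0,0,0],[0,0,0],20],
  [[0,0,0],[0,0,0],20],
  [[0,0,0],[0,0,0],20],
], squeeze=50)

```text
time_s: 31.38
eef_pos: [448.3, 65.4, 3.3]
ee_rot: [0.001, 0.743, 0.67, 0.001]
force: [0.2, 1.0, 6.9]
grip_width: 0.25
grip_force: 49.0
```

step_arm([
  [[0,0,-2],[0,0,0],20],
  [[0,0,-6],[0,0,0],20],
  [[0,0,-11],[0,0,0],20],
  [[0,0,-16],[0,0,0],20],
  [[0,0,-21],[0,0,0],20],
  [[0,0,-26],[0,0,0],20],
  [[0,0,-31],[0,0,0],20],
  [[0,0,-33],[0,0,0],20],
])

```text
time_s: 32.38
eef_pos: [447.8, 65.4, 335.2]
ee_rot: [0.002, 0.743, 0.67, 0.001]
force: [-0.5, 0.3, -1.1]
grip_width: 0.245
grip_force: 49.6
```

step_arm([
  [[0,0,0],[0,0,0],25],
  [[0,0,0],[0,0,0],25.4],
  [[0,0,0],[0,0,0],25.8],
  [[0,0,0],[0,0,0],26],
], squeeze=40)

```text
time_s: 32.88
eef_pos: [447.5, 65.4, 332.0]
ee_rot: [-0.0, 0.743, 0.67, -0.0]
force: [0.5, 0.4, -1.3]
grip_width: 0.262
grip_force: 12.3
```

step_arm([
  [[0,0,0],[0,0,0],26.05],
  [[0,0,0],[0,0,0],26.1],
  [[0,0,0],[0,0,0],26.13],
  [[0,0,0],[0,0,0],26.13],
])

```text
time_s: 33.38
eef_pos: [447.6, 65.4, 332.6]
ee_rot: [0.0, 0.743, 0.67, 0.0]
force: [-0.9, -0.3, -1.7]
grip_width: 0.267
grip_force: 9.7
```

```bash
cat >> h.py <<'E'
def hang(f):
    """where blade metal shows in the wrist view beyond the fingers; vertical edge expected near proj(TCP xy, z-250)"""
    s=ctrl.sense(); c=cap('wrist',f); t=np.array(s['eef_pos']); 
    q=[proj(c,[t[0],t[1],t[2]+dz]).round(0) for dz in (11+13,11-260)]
    hsv=cv2.cvtColor(c['img'],cv2.COLOR_RGB2HSV); lab=c['img'].astype(int)
    x=int(q[0][0]); print('expected butt,edge px',q)
    for v in range(120,300,8): print(v,[tuple(int(k)//10 for k in c['img'][v,u]) for u in range(x-24,x+25,8)])
E
python3 -c "
from h import *
hang('w15')"
```

```text
expected butt,edge px [array([316., 281.]), array([316., 172.])]
120 [(16, 12, 8), (16, 12, 8), (11, 10, 10), (11, 10, 10), (16, 12, 8), (17, 12, 8), (15, 12, 8)]
128 [(14, 11, 7), (16, 12, 8), (11, 10, 10), (11, 10, 10), (14, 12, 9), (17, 12, 7), (16, 12, 7)]
136 [(14, 10, 7), (16, 12, 8), (11, 10, 10), (11, 10, 10), (12, 11, 9), (17, 12, 8), (16, 12, 7)]
144 [(16, 11, 7), (17, 13, 9), (11, 9, 8), (11, 10, 9), (14, 11, 9), (16, 12, 8), (17, 12, 7)]
152 [(17, 12, 8), (17, 12, 7), (17, 12, 8), (11, 9, 6), (19, 17, 15), (17, 12, 8), (17, 12, 7)]
160 [(17, 12, 8), (16, 13, 9), (11, 9, 6), (11, 9, 6), (11, 9, 6), (16, 12, 9), (17, 12, 7)]
168 [(16, 12, 8), (16, 12, 9), (11, 8, 6), (12, 9, 7), (11, 9, 6), (17, 13, 9), (15, 10, 6)]
176 [(16, 12, 8), (15, 11, 7), (11, 8, 6), (11, 8, 6), (11, 9, 6), (16, 12, 8), (15, 11, 8)]
184 [(16, 12, 7), (16, 12, 8), (11, 9, 6), (12, 9, 7), (12, 9, 6), (17, 13, 9), (16, 12, 9)]
192 [(17, 12, 8), (11, 9, 6), (11, 8, 6), (11, 9, 6), (12, 9, 6), (14, 10, 6), (17, 13, 9)]
200 [(16, 12, 7), (10, 8, 5), (11, 8, 6), (11, 8, 6), (12, 9, 7), (11, 8, 6), (11, 8, 
[... 396 characters left out ...]
11, 8, 6), (12, 10, 7), (12, 9, 6), (12, 9, 7), (14, 12, 9)]
248 [(7, 6, 6), (11, 8, 6), (11, 9, 6), (12, 9, 7), (11, 9, 6), (11, 9, 6), (9, 9, 9)]
256 [(5, 4, 3), (11, 8, 6), (12, 9, 6), (12, 9, 6), (12, 9, 7), (11, 9, 6), (6, 5, 4)]
264 [(5, 4, 4), (11, 8, 6), (12, 9, 7), (13, 10, 7), (13, 10, 7), (12, 9, 7), (5, 4, 3)]
272 [(5, 4, 4), (11, 9, 6), (14, 11, 8), (16, 13, 9), (16, 12, 9), (12, 10, 7), (5, 4, 4)]
280 [(5, 4, 4), (18, 14, 10), (19, 14, 10), (20, 15, 11), (20, 15, 11), (14, 11, 8), (5, 4, 3)]
288 [(5, 4, 4), (19, 15, 10), (18, 14, 10), (19, 15, 10), (20, 16, 11), (19, 15, 10), (5, 4, 3)]
296 [(5, 4, 3), (15, 12, 9), (15, 12, 9), (18, 14, 10), (17, 13, 8), (17, 12, 8), (5, 4, 3)]
```

step_arm([
  [[0,0,0],[0,0,0],26.17],
  [[0,0,0],[0,0,0],26.21],
  [[0,0,0],[0,0,0],26.25],
  [[0,0,0],[0,0,0],26.28],
  [[0,0,0],[0,0,0],26.28],
])

```text
time_s: 34.05
eef_pos: [447.6, 65.4, 332.6]
ee_rot: [0.0, 0.743, 0.67, -0.0]
force: [-0.3, -0.7, -1.2]
grip_width: 0.262
grip_force: 6.4
```

```bash
cat >> h.py <<'E'
def blade(f):
    c=cap('wrist',f); im=c['img'].astype(int); 
    h=cv2.cvtColor(c['img'],cv2.COLOR_RGB2HSV); m=(h[...,1]<50)&(h[...,2]>90)
    rows=[(v,int(np.flatnonzero(m[v,296:336]).mean()+296)) for v in range(0,260,6) if m[v,296:336].sum()>7]; print('blade rows',rows)
    s=ctrl.sense(); t=np.array(s['eef_pos']); print('upright edge at',proj(c,[t[0],t[1],t[2]-249]).round())
E
python3 -c "
from h import *
blade('w16')"
```

```text
blade rows [(18, 331), (102, 315), (108, 315), (114, 315), (120, 315), (126, 315), (132, 315), (138, 315), (144, 316), (150, 319)]
upright edge at [316. 172.]
```

step_arm([
  [[0,0,0],[0,0,0],26.31],
  [[0,0,0],[0,0,0],26.34],
  [[0,0,0],[0,0,0],26.37],
  [[0,0,0],[0,0,0],26.37],
])

```text
time_s: 34.6
eef_pos: [447.6, 65.4, 332.6]
ee_rot: [0.0, 0.743, 0.67, 0.0]
force: [-0.3, 0.1, -2.1]
grip_width: 0.267
grip_force: 4.4
```

```bash
python3 -c "
from h import *
blade('w17')
c=ld('w17')
for a in range(0,70,5):
    r=np.radians(a); print(a,proj(c,[447.5+.1*260*np.sin(r),65+260*np.sin(r),342-260*np.cos(r)]).round()[1],end='; ')"
```

```text
blade rows [(18, 331), (114, 315), (120, 315), (126, 315), (132, 315), (138, 315), (144, 315), (150, 317), (156, 316)]
upright edge at [316. 172.]
0 172.0; 5 156.0; 10 139.0; 15 122.0; 20 104.0; 25 86.0; 30 66.0; 35 45.0; 40 22.0; 45 -3.0; 50 -32.0; 55 -63.0; 60 -100.0; 65 -144.0;
```

step_arm([
  [[0,0,0],[0,0,0],26.39],
  [[0,0,0],[0,0,0],26.41],
  [[0,0,0],[0,0,0],26.43],
  [[0,0,0],[0,0,0],26.45],
  [[0,0,0],[0,0,0],26.45],
])

```text
time_s: 35.28
eef_pos: [447.6, 65.5, 332.6]
ee_rot: [0.0, 0.743, 0.67, 0.0]
force: [-0.1, -0.2, -1.2]
grip_width: 0.264
grip_force: 2.6
```

```bash
python3 -c "
from h import *
blade('w18')"
```

```text
blade rows [(18, 331), (150, 318), (156, 315), (162, 315), (168, 315), (174, 315)]
upright edge at [316. 172.]
```

step_arm([
  [[0,0,0],[0,0,0],26.46],
  [[0,0,0],[0,0,0],26.47],
  [[0,0,0],[0,0,0],26.48],
  [[0,0,0],[0,0,0],26.48],
])

```text
time_s: 35.83
eef_pos: [447.6, 65.5, 332.6]
ee_rot: [-0.0, 0.743, 0.67, 0.0]
force: [0.1, -0.2, -2.4]
grip_width: 0.263
grip_force: 2.0
```

```bash
python3 -c "
from h import *
blade('w19'); st()"
```

```text
blade rows [(18, 331), (150, 318), (156, 315), (162, 315), (168, 315), (174, 315), (180, 316)]
upright edge at [316. 172.]
{'time_s': np.float64(35.875), 'joints': array([-0.115,  0.093,  1.506,  0.   ,  1.542, -0.012]), 'eef_pos': array([447.622,  65.443, 332.584]), 'ee_rot': array([0.   , 0.743, 0.67 , 0.   ]), 'force': array([ 1.199, -0.242, -1.904]), 'grip_width': np.float64(0.264), 'grip_force': np.float64(1.996)}
```

step_arm([
  [[0,0,0],[0,0,0],26.2],
  [[0,0,0],[0,0,0],25.7],
  [[-1,1.5,0],[0,-1,-2],25],
  [[-3,3.5,0],[0,-2,-4],25],
  [[-5.5,6,1],[0,-4,-5.9],25],
  [[-7.5,8.2,2],[0,-4,-5.9],25],
  [[-8.1,9.1,2.9],[0,-4,-5.9],25],
  [[-8.1,9.1,2.9],[0,-4,-5.9],25],
])

```text
time_s: 36.88
eef_pos: [529.6, -24.3, 302.8]
ee_rot: [0.022, 0.707, 0.707, -0.026]
force: [-0.3, 0.7, -1.1]
grip_width: 0.253
grip_force: 24.1
```

Run:
```python
from h import *
np.set_printoptions(precision=1,suppress=True)
s=st(); r=R.from_quat(np.roll(s['ee_rot'],-1)).as_matrix()
print(r.round(3)); print(r.T@(np.array([530,-24.5,303])-s['eef_pos']), r.T@np.array([76.5,0,0]))
blade('w20'); c=ld('w20')
for p in((496,0),): pass
# slot 1 edges now: column profile at x=595..600
for x in (595,605):
    print([(y,)+tuple(int(t)//10 for t in c['img'][tuple(proj(c,[x,y,235]).round().astype(int)[::-1])]) for y in range(-48,0,2)])
```

```text
{'time_s': np.float64(36.875), 'joints': array([-0.2,  0.3,  1.4, -0.1,  1.5, -0.2]), 'eef_pos': array([529.6, -24.3, 302.8]), 'ee_rot': array([ 0. ,  0.7,  0.7, -0. ]), 'force': array([-0.3,  0.7, -1.1]), 'grip_width': np.float64(0.253), 'grip_force': np.float64(24.125)}
[[ 0.   1.  -0. ]
 [ 1.  -0.  -0.1]
 [-0.1 -0.  -1. ]]
[-0.2  0.4 -0.2] [ 0.  76.5 -0.4]
blade rows [(156, 315), (162, 315), (168, 315), (174, 315), (180, 316)]
upright edge at [317. 159.]
[(-48, 20, 19, 20), (-46, 20, 19, 19), (-44, 20, 19, 19), (-42, 14, 14, 14), (-40, 12, 10, 8), (-38, 23, 20, 15), (-36, 23, 19, 15), (-34, 13, 10, 8), (-32, 12, 10, 8), (-30, 12, 10, 8), (-28, 12, 10, 8), (-26, 11, 9, 7), (-24, 11, 9, 7), (-22, 11, 9, 7), (-20, 11, 9, 7), (-18, 11, 9, 7), (-16, 11, 9, 7), (-14, 11, 9, 7), (-12, 23, 21, 16), (-10, 23, 20, 16), (-8, 23, 20, 15), (-6, 23, 20, 15), (-4, 23, 19, 15), (-2, 22, 19, 14)]
[(-48, 20, 19, 19), (-46, 20, 19, 19), (-44, 20, 19, 19), (-42, 14, 13, 13), (-40, 12, 10, 9), (-38, 22, 18, 14), (-36, 22, 18, 13), (-34, 12, 10, 8), (-32, 12, 10, 8), (-30, 12, 10, 8), (-28, 12, 10, 8), (-26, 15, 12, 9), (-24, 16, 13, 10), (-22, 16, 13, 10), (-20, 18, 14, 11), (-18, 22, 17, 13), (-16, 23, 19, 15), (-14, 23, 20, 15), (-12, 23, 19, 15), (-10, 23, 19, 15), (-8, 23, 19, 15), (-6, 23, 19, 15), (-4, 22, 19, 14), (-2, 23, 19, 15)]
```

step_arm([
  [[0,2,0],[0,0,0],25],
  [[0,4,0],[0,0,0],25],
  [[0,5.5,0],[0,0,0],25],
  [[0,6.8,0],[0,0,0],25],
  [[0,7.7,0],[0,0,0],25],
  [[0,7.7,0],[0,0,0],25],
])

```text
time_s: 37.67
eef_pos: [607.1, -24.3, 303.7]
ee_rot: [0.024, 0.707, 0.707, -0.026]
force: [2.1, -3.0, -1.5]
grip_width: 0.257
grip_force: 24.2
```

step_arm([
  [[0,0,0.5],[0,0,0],25],
  [[0.1,0,1],[0,0,0],25],
  [[0.1,0,1.5],[0,0,0],25],
  [[0.15,0,2],[0,0,0],25],
  [[0.17,0,2.4],[0,0,0],25],
])

```text
time_s: 38.3
eef_pos: [606.7, -24.7, 279.0]
ee_rot: [0.023, 0.707, 0.707, -0.026]
force: [-1.6, -3.9, 1.4]
grip_width: 0.253
grip_force: 24.5
```

step_arm([
  [[0,0,0.3],[0,0,0],25],
  [[0.05,0,0.7],[0,0,0],25],
  [[0.05,0,0.9],[0,0,0],25],
  [[0.05,0,0.9],[0,0,0],25],
])

```text
time_s: 38.8
eef_pos: [606.9, -24.7, 270.8]
ee_rot: [0.024, 0.707, 0.707, -0.026]
force: [-0.8, -3.9, 4.4]
grip_width: 0.257
grip_force: 24.8
```

step_arm([
  [[0,0,0.3],[0,0,0],25],
  [[0,0,0.5],[0,0,0],25],
])

```text
time_s: 39.05
eef_pos: [607.3, -25.2, 267.8]
ee_rot: [0.025, 0.707, 0.707, -0.025]
force: [-1.5, -4.2, 17.9]
grip_width: 0.253
grip_force: 26.2
```

step_arm([
  [[0,0,-0.2],[0,0,0],25.7],
  [[0,0,-0.2],[0,0,0],26.5],
  [[0,0,-0.2],[0,0,0],28],
  [[0,0,-0.2],[0,0,0],35],
  [[0,0,-0.2],[0,0,0],60],
  [[0,0,-0.2],[0,0,0],75],
  [[0,0,-4],[0,0,0],80],
  [[0,0,-8.5],[0,0,0],100],
])

```text
time_s: 40.05
eef_pos: [606.7, -18.9, 350.6]
ee_rot: [0.023, 0.707, 0.707, -0.026]
force: [0.5, 0.3, 1.0]
grip_width: 0.981
grip_force: 0.0
```

step_arm([
  [[0,-4,-1],[0,2,0],100],
  [[2,-9,-2],[0,4,0],100],
  [[2,-13,-2],[0,4,0],100],
  [[2,-14,-2],[0,4,0],100],
])

```text
time_s: 40.55
eef_pos: [465.6, 2.6, 370.0]
ee_rot: [-0.001, 0.707, 0.707, -0.001]
force: [0.8, 0.2, -0.2]
grip_width: 1.002
grip_force: 0.0
```

Run:
```python
from h import *
np.set_printoptions(precision=0,suppress=True)
st(); w=cap('wrist','w21'); cap('side','d21')
# butt-top discs: warm tan colour vs paler shelf; use R-B
for y0 in (-24,-92):
  for x in (595,607,619):
    print(y0,x,[(y,)+tuple(int(t)//10 for t in w['img'][tuple(proj(w,[x,y,300]).round().astype(int)[::-1].clip(0,399))]) for y in range(y0-24,y0+25,4)])
```

```text
{'time_s': np.float64(40.55), 'joints': array([-0.,  0.,  1., -0.,  2., -0.]), 'eef_pos': array([466.,   3., 370.]), 'ee_rot': array([-0.,  1.,  1., -0.]), 'force': array([ 1.,  0., -0.]), 'grip_width': np.float64(1.002), 'grip_force': np.float64(0.0)}
-24 595 [(-48, 5, 4, 4), (-44, 5, 4, 4), (-40, 6, 5, 4), (-36, 9, 7, 5), (-32, 11, 9, 7), (-28, 11, 9, 7), (-24, 11, 9, 7), (-20, 11, 9, 7), (-16, 11, 9, 7), (-12, 11, 9, 7), (-8, 10, 9, 7), (-4, 9, 9, 8), (0, 9, 8, 8)]
-24 607 [(-48, 5, 4, 4), (-44, 5, 4, 4), (-40, 6, 5, 4), (-36, 9, 7, 5), (-32, 11, 9, 7), (-28, 11, 9, 7), (-24, 11, 9, 7), (-20, 11, 9, 7), (-16, 11, 9, 7), (-12, 11, 9, 7), (-8, 10, 9, 7), (-4, 9, 9, 8), (0, 9, 8, 8)]
-24 619 [(-48, 5, 4, 4), (-44, 5, 4, 4), (-40, 6, 5, 4), (-36, 9, 7, 5), (-32, 11, 9, 7), (-28, 11, 9, 7), (-24, 11, 9, 7), (-20, 11, 9, 7), (-16, 11, 9, 7), (-12, 11, 9, 7), (-8, 10, 9, 7), (-4, 9, 9, 8), (0, 9, 8, 8)]
-92 595 [(-116, 5, 6, 5), (-112, 5, 7, 5), (-108, 6, 7, 6), (-104, 6, 8, 6), (-100, 6, 7, 6), (-96, 5, 6, 5), (-92, 5, 6, 5), (-88, 5, 6, 5), (-84, 6, 6, 5), (-80, 6, 6, 5), (-76, 6, 5, 4), (-72, 5, 4, 4), (-68, 5, 4, 4)]
-92 607 [(-116, 5, 6, 5), (-112, 5, 7, 5), (-108, 6, 7, 6), (-104, 6, 8, 6), (-100, 6, 7, 6), (-96, 5, 6, 5), (-92, 5, 6, 5), (-88, 5, 6, 5), (-84, 6, 6, 5), (-80, 6, 6, 5), (-76, 6, 5, 4), (-72, 5, 4, 4), (-68, 5, 4, 4)]
-92 619 [(-116, 5, 6, 5), (-112, 5, 7, 5), (-108, 6, 7, 6), (-104, 6, 8, 6), (-100, 6, 7, 6), (-96, 5, 6, 5), (-92, 5, 6, 5), (-88, 5, 6, 5), (-84, 6, 6, 5), (-80, 6, 6, 5), (-76, 6, 5, 4), (-72, 5, 4, 4), (-68, 5, 4, 4)]
```

Run:
```python
from h import *
w=ld('w21')
def px(p):
    u,v=proj(w,p).round().astype(int); return tuple(int(t)//10 for t in w['img'][min(max(v,0),399),min(max(u,0),639)])
for y0 in (-24,-92):
    print(y0,proj(w,[607,y0,300]).round(),'along y',[(y,)+px([607,y,300]) for y in range(y0-20,y0+40,4)])
    print('along x',[(x,)+px([x,y0,300]) for x in range(587,631,4)])
```

```text
-24 [486. 245.] along y [(-44, 22, 18, 13), (-40, 22, 19, 14), (-36, 22, 18, 14), (-32, 22, 18, 14), (-28, 22, 19, 14), (-24, 20, 15, 11), (-20, 19, 14, 10), (-16, 19, 14, 10), (-12, 16, 13, 9), (-8, 22, 19, 14), (-4, 22, 19, 14), (0, 21, 17, 13), (4, 21, 17, 13), (8, 21, 17, 13), (12, 21, 18, 13)]
along x [(587, 22, 18, 13), (591, 13, 11, 8), (595, 20, 15, 10), (599, 20, 16, 11), (603, 20, 15, 11), (607, 20, 15, 11), (611, 22, 18, 13), (615, 22, 18, 14), (619, 21, 17, 13), (623, 20, 16, 12), (627, 11, 8, 5)]
-92 [472. 313.] along y [(-112, 4, 4, 4), (-108, 4, 4, 4), (-104, 4, 4, 3), (-100, 4, 4, 4), (-96, 5, 4, 4), (-92, 4, 4, 4), (-88, 20, 16, 11), (-84, 21, 16, 11), (-80, 14, 11, 8), (-76, 12, 9, 7), (-72, 14, 11, 8), (-68, 13, 11, 8), (-64, 22, 18, 13), (-60, 21, 18, 13), (-56, 22, 18, 14)]
along x [(587, 5, 4, 4), (591, 5, 4, 4), (595, 5, 5, 4), (599, 4, 4, 4), (603, 5, 4, 4), (607, 4, 4, 4), (611, 22, 17, 12), (615, 17, 13, 9), (619, 8, 6, 4), (623, 8, 6, 5), (627, 8, 6, 4)]
```

step_arm([
  [[4,3,0],[0,0,0],100],
  [[8,5,0],[0,0,0],100],
  [[8,5,0],[0,0,0],100],
])

```text
time_s: 41.02
eef_pos: [518.6, 84.3, 367.5]
ee_rot: [-0.002, 0.706, 0.708, -0.002]
force: [0.0, -0.7, 0.4]
grip_width: 1.003
grip_force: 0.0
```

Run:
```python
from h import *
np.set_printoptions(precision=1,suppress=True)
st(); cap('wrist','w22'); res={}
for f in ('w21','w22'):
    w=ld(f); im=w['img'].astype(int); ra=im[...,2]/np.maximum(im[...,0],1)
    m=((ra<.575)&(ra>.45)&(im[...,0]>165)).astype(np.uint8)
    u0,v0=proj(w,[607,-24,295]).astype(int); sub=np.zeros_like(m); sub[v0-40:v0+40,u0-40:u0+45]=m[v0-40:v0+40,u0-40:u0+45]
    sub=cv2.morphologyEx(sub,cv2.MORPH_OPEN,np.ones((3,3)))
    k,l,s,c=cv2.connectedComponentsWithStats(sub); print(f,(u0,v0),[(s[i].tolist(),c[i].round(1).tolist()) for i in range(1,k) if s[i,4]>30])
    for v in range(v0-24,v0+28,3): print(v,' '.join('%3d'%min(99,ra[v,u]*100) if im[v,u,0]>160 else ' ..' for u in range(u0-36,u0+40,3)))
```

```text
{'time_s': np.float64(41.025), 'joints': array([-0.1,  0.3,  1.2,  0. ,  1.7, -0.1]), 'eef_pos': array([518.6,  84.3, 367.5]), 'ee_rot': array([-0. ,  0.7,  0.7, -0. ]), 'force': array([ 0. , -0.7,  0.4]), 'grip_width': np.float64(1.003), 'grip_force': np.float64(0.0)}
w21 (np.int64(482), np.int64(242)) [([516, 222, 11, 21, 153], [522.1, 230.9]), ([469, 231, 21, 17, 291], [479.2, 239.1]), ([512, 239, 6, 15, 79], [514.3, 245.5])]
218  ..  ..  ..  ..  ..  ..  ..  ..  ..  ..  96  95  96  95  83  64  62  62  62  63  62  62  60  92  95  95
221  ..  ..  ..  ..  ..  ..  ..  ..  ..  ..  ..  95  95  96  70  64  62  62  62  61  63  62  60  97  96  90
224  ..  ..  ..  ..  ..  ..  ..  ..  ..  ..  ..  ..  91  97  65  64  62  62  62  62  62  62  69  86  59  51
227  ..  ..  ..  ..  ..  ..  ..  ..  ..  ..  ..  ..  ..  ..  64  64  62  62  62  62  62  62  60  55  53  48
230  ..  ..  ..  ..  ..  ..  ..  ..  ..  ..  ..  55  57  ..  60  63  63  61  62  62  62  61  58  58  55  48
233  ..  ..  ..  ..  ..  ..  ..  ..  ..  58  56  56  57  56  57  62  63  62  62  62  62  62  56  61  58  50
236  96  96  90  ..
[... 2597 characters left out ...]
  ..  ..  ..  ..  ..  ..  ..  ..  ..  ..  ..  ..  ..
336  ..  ..  ..  ..  ..  ..  ..  ..  ..  ..  61  62  ..  ..  ..  ..  ..  ..  ..  ..  ..  ..  ..  ..  ..  ..
339  ..  ..  ..  ..  ..  ..  ..  ..  ..  ..  61  ..  ..  ..  ..  ..  ..  ..  ..  ..  ..  ..  ..  ..  ..  ..
342  ..  ..  ..  ..  ..  ..  ..  ..  ..  ..  ..  ..  ..  ..  ..  ..  ..  ..  ..  ..  ..  ..  ..  ..  ..  ..
345  65  62  61  ..  ..  ..  ..  ..  ..  ..  ..  ..  ..  ..  ..  ..  ..  ..  ..  ..  ..  ..  ..  ..  ..  ..
348  64  63  62  ..  ..  ..  ..  ..  ..  ..  ..  ..  ..  ..  ..  ..  ..  ..  ..  ..  ..  ..  ..  ..  ..  ..
351  64  61  61  ..  ..  ..  ..  ..  ..  ..  ..  ..  ..  ..  ..  ..  ..  ..  ..  ..  ..  ..  ..  ..  ..  ..
```

Run:
```python
from h import *
np.set_printoptions(precision=1,suppress=True)
w=ld('w21')
for z in (280,285,290,295,300,305): print(z,onz(w,480,239.5,z))
w=ld('w12'); print('slot0 in w12 (blob rows 253-270)')
for z in (285,290,295,300,305): print(z,onz(w,521,262.5,z))
```

```text
280 [613.8 -28.  280. ]
285 [610.6 -25.6 285. ]
290 [607.4 -23.3 290. ]
295 [604.3 -21.  295. ]
300 [601.1 -18.6 300. ]
305 [597.9 -16.3 305. ]
slot0 in w12 (blob rows 253-270)
285 [ 618. -100.  285.]
290 [613.9 -97.2 290. ]
295 [609.8 -94.3 295. ]
300 [605.7 -91.4 300. ]
305 [601.6 -88.6 305. ]
```

Both hung chisels look seated (butt heights ≈298 and ≈290). Next, the brown chisel.

step_arm([
  [[6,-2,0],[0,0,0],100],
  [[12,-4,0],[0,0,0],100],
  [[15,-5,0],[0,0,0],100],
  [[15,-5,0],[0,0,0],100],
])

```text
time_s: 41.58
eef_pos: [466.8, 233.2, 369.1]
ee_rot: [-0.001, 0.706, 0.708, -0.001]
force: [0.3, 1.2, -0.2]
grip_width: 0.996
grip_force: 0.0
```

Run:
```python
from h import *
st(); w=cap('wrist','w23'); r=rect(w,13,y1=450,y0=180)
hsv=cv2.cvtColor(r,cv2.COLOR_RGB2HSV).astype(int)
for y in range(390,290,-6):
    print(y,' '.join('%d,%d,%d'%tuple(r[(450-y)//2,(x-330)//2]//10) for x in range(400,600,10)))
```

```text
{'time_s': np.float64(41.575), 'joints': array([2.380e-01, 2.540e-01, 1.224e+00, 1.000e-03, 1.668e+00, 2.360e-01]), 'eef_pos': array([466.834, 233.217, 369.074]), 'ee_rot': array([-0.001,  0.706,  0.708, -0.001]), 'force': array([ 0.342,  1.168, -0.246]), 'grip_width': np.float64(0.996), 'grip_force': np.float64(0.0)}
390 18,13,8 18,13,8 17,12,7 17,12,7 17,12,7 18,13,7 17,12,7 15,11,6 17,13,8 16,12,7 17,12,7 6,5,3 9,7,4 18,13,8 16,12,8 17,12,8 16,12,8 18,13,8 12,9,6 11,8,6
384 17,12,7 18,13,8 17,12,7 17,12,7 17,12,7 17,12,7 17,13,9 15,11,6 17,12,8 17,12,8 17,12,7 9,7,4 9,6,4 15,12,10 11,9,6 12,9,6 13,10,8 12,9,6 12,9,6 12,9,6
378 17,12,8 18,13,8 17,12,7 17,12,7 17,12,7 17,12,7 17,12,7 16,11,7 18,13,8 16,12,8 17,12,7 15,11,7 16,12,7 15,12,9 11,8,6 11,8,6 12,9,6 11,9,6 12,9,6 12,9,6
372 17,12,7 18,13,7 17,12,7 16,11,7 11,8,5 11,8,5 12,9,5 15,11,7 17,13,8 16,12,8 17,12,8 15,11,7 16,12,7 14,10,7 11,8,6 11,9,6 11,9,6 11,8,6 11,9,6 11,9,6
366 16,12,7 17,12,7 17,12,7 15,11,7 12,8,6 11,8,5 10,7,5 11,8,5 12,9,6 12,9,6 16,12,8 15,11,7 16,12,8 11,8,6 11,9,6 11,9,6 11,9,6 11,8,6 11,8,6 11,9,6
36
[... 1202 characters left out ...]
15,13 18,13,9 15,11,8 11,9,6 11,9,6 11,9,6 11,9,6 11,8,6 12,9,6
312 17,12,7 18,13,8 17,12,8 18,13,8 17,12,7 17,13,8 17,12,7 17,12,8 17,13,8 17,13,9 16,14,12 16,13,10 18,13,8 16,12,7 11,9,6 11,9,6 11,8,6 11,9,6 11,9,6 11,9,7
306 17,12,8 18,13,9 17,12,8 17,12,8 17,12,8 18,13,8 17,12,7 17,12,7 17,12,8 17,13,9 16,13,12 17,13,10 17,13,9 16,12,7 11,8,5 13,11,10 11,8,6 12,9,6 11,9,6 11,9,6
300 17,12,8 17,13,8 17,12,8 17,12,7 17,12,7 18,13,8 17,12,7 17,12,7 17,12,8 17,13,9 17,13,9 17,12,8 17,13,8 13,10,6 11,8,6 18,16,15 11,8,6 11,9,6 11,8,6 11,9,6
294 17,13,8 17,12,8 17,12,7 18,13,8 17,12,7 17,13,9 17,12,8 17,12,8 17,12,7 18,13,9 12,9,6 12,9,6 12,9,5 13,10,6 11,9,6 11,8,6 11,9,6 11,9,6 11,8,6 11,8,6
```

Run:
```python
from h import *
w=ld('w23'); r=cv2.GaussianBlur(rect(w,13,y1=450,y0=250,s=1),(5,5),0).astype(float)
m=((r[...,0]/r[...,1]>1.45)&(r[...,1]/r[...,2]<1.56)&(r[...,0]>100)).astype(np.uint8)
m=cv2.morphologyEx(m,cv2.MORPH_OPEN,np.ones((3,3))); m=cv2.morphologyEx(m,cv2.MORPH_CLOSE,np.ones((7,7)))
k,l,s,c=cv2.connectedComponentsWithStats(m)
for i in range(1,k):
    if s[i,4]<300: continue
    q=cv2.minAreaRect(max(cv2.findContours((l==i).astype(np.uint8),0,2)[0],key=len)); print([(round(330+p[0]),round(450-p[1])) for p in cv2.boxPoints(q)],s[i,4])
    for x in range(430,570,10):
        ys=np.flatnonzero(l[:,x-330]==i)
        if len(ys): print(x,450-ys.max(),450-ys.min(),end='; ')
    print()
# metal blade
h=cv2.cvtColor(r.astype(np.uint8),cv2.COLOR_RGB2HSV)
for x in range(560,700,12):
    col=[(450-i) for i in range(200) if h[i,x-330,1]<75 and h[i,x-330,2]>70]; print(x,col[:1],col[-1:],len(col))
w0=ld('wrist0')
```

```text
[(433, 350), (436, 367), (536, 346), (532, 329)] 1500
440 349 364; 450 348 363; 460 346 361; 470 342 359; 480 341 356; 490 339 353; 500 338 353; 510 336 349; 520 335 348; 530 333 343; 
560 [440] [330] 49
572 [442] [272] 67
584 [442] [326] 38
596 [442] [323] 38
608 [442] [302] 44
620 [442] [304] 48
632 [442] [309] 40
644 [442] [314] 38
656 [442] [311] 37
668 [443] [308] 39
680 [442] [307] 35
692 [442] [304] 40
```

step_arm([
  [[3,-0.5,1],[0,0,-10],70],
  [[6,-1,3],[0,0,-20],70],
  [[9,-1.5,6],[0,0,-30],70],
  [[12.2,-1.9,9],[0,0,-40],70],
  [[12.2,-1.9,12],[0,0,-50],70],
  [[12.2,-1.9,15],[0,0,-60],70],
  [[12.2,-1.9,18],[0,0,-70],70],
  [[12.2,-1.9,20],[0,0,-78.7],70],
])

```text
time_s: 42.62
eef_pos: [448.3, 352.6, 167.6]
ee_rot: [-0.002, 0.097, 0.995, -0.001]
force: [-0.1, -0.1, 0.0]
grip_width: 0.697
grip_force: 0.0
```

Run:
```python
from h import *
np.set_printoptions(precision=1,suppress=True)
s=st(); w=cap('wrist','w24'); r=R.from_quat(np.roll(s['ee_rot'],-1)).as_matrix(); print(r.round(2))
print(r.T@(np.array([448,355,3.2])-s['eef_pos']),r.T@np.array([1,-.2,0]))
print(proj(w,[435,358,13]),proj(w,[500,345,13]))
q=cv2.GaussianBlur(rect(w,13,y1=450,y0=250,s=1),(5,5),0).astype(float)
m=((q[...,0]/q[...,1]>1.45)&(q[...,1]/q[...,2]<1.56)&(q[...,0]>100)).astype(np.uint8)
m=cv2.morphologyEx(m,cv2.MORPH_OPEN,np.ones((3,3))); m=cv2.morphologyEx(m,cv2.MORPH_CLOSE,np.ones((7,7)))
for x in range(424,560,8):
    ys=np.flatnonzero(m[60:140,x-330]); print(x,(390-ys.max(),390-ys.min()) if len(ys) else None,end='; ')
```

```text
{'time_s': np.float64(42.625), 'joints': array([ 0.5,  0.5,  1.4,  0. ,  1.2, -0.9]), 'eef_pos': array([448.3, 352.6, 167.6]), 'ee_rot': array([-0. ,  0.1,  1. , -0. ]), 'force': array([-0.1, -0.1,  0. ]), 'grip_width': np.float64(0.697), 'grip_force': np.float64(0.0)}
[[-1.   0.2 -0. ]
 [ 0.2  1.  -0. ]
 [ 0.  -0.  -1. ]]
[ -0.1   2.6 164.4] [-1. -0. -0.]
[320.1 178.4] [319.6 235. ]
424 None; 432 None; 440 (np.int64(348), np.int64(363)); 448 (np.int64(347), np.int64(363)); 456 (np.int64(345), np.int64(363)); 464 (np.int64(343), np.int64(360)); 472 (np.int64(342), np.int64(359)); 480 (np.int64(341), np.int64(356)); 488 (np.int64(339), np.int64(355)); 496 (np.int64(337), np.int64(353)); 504 (np.int64(337), np.int64(351)); 512 (np.int64(336), np.int64(349)); 520 (np.int64(335), np.int64(347)); 528 (np.int64(333), np.int64(346)); 536 None; 544 None; 552 None; <stdin>:7: RuntimeWarning: invalid value encountered in divide
<stdin>:7: RuntimeWarning: divide by zero encountered in divide
```

step_arm([
  [[0,0.25,5],[0,0,0],70],
  [[0,0.25,10],[0,0,0],70],
  [[0,0.25,14],[0,0,0],70],
  [[0,0.25,16],[0,0,0],70],
  [[0,0.25,16.4],[0,0,0],70],
])

```text
time_s: 43.3
eef_pos: [447.8, 355.6, 4.4]
ee_rot: [-0.003, 0.1, 0.995, -0.001]
force: [0.2, 0.3, 0.6]
grip_width: 0.699
grip_force: 0.0
```

step_arm([
  [[0,0,0],[0,0,0],45],
  [[0,0,0],[0,0,0],30],
  [[0,0,0],[0,0,0],20],
  [[0,0,0],[0,0,0],20],
  [[0,0,0],[0,0,0],20],
  [[0,0,0],[0,0,0],20],
], squeeze=50)

```text
time_s: 44.05
eef_pos: [448.0, 356.9, 6.6]
ee_rot: [-0.001, 0.099, 0.995, 0.0]
force: [0.5, -2.3, 5.3]
grip_width: 0.25
grip_force: 48.7
```

step_arm([
  [[0,0,-2],[0,0,0],20],
  [[0,0,-6],[0,0,0],20],
  [[0,0,-11],[0,0,0],20],
  [[0,0,-16],[0,0,0],20],
  [[0,0,-21],[0,0,0],20],
  [[0,0,-26],[0,0,0],20],
  [[0,0,-31],[0,0,0],20],
  [[0,0,-33],[0,0,0],20],
])

```text
time_s: 45.05
eef_pos: [448.5, 356.9, 339.0]
ee_rot: [0.0, 0.099, 0.995, 0.001]
force: [0.5, -0.2, -2.4]
grip_width: 0.244
grip_force: 49.1
```

step_arm([
  [[0,0,0],[0,0,0],25],
  [[0,0,0],[0,0,0],25.4],
  [[0,0,0],[0,0,0],25.8],
  [[0,0,0],[0,0,0],25.9],
], squeeze=40)

```text
time_s: 45.55
eef_pos: [448.4, 356.7, 334.5]
ee_rot: [-0.002, 0.098, 0.995, -0.0]
force: [0.4, -0.8, -1.1]
grip_width: 0.259
grip_force: 22.3
```

step_arm([
  [[0,0,0],[0,0,0],26.05],
  [[0,0,0],[0,0,0],26.15],
  [[0,0,0],[0,0,0],26.25],
  [[0,0,0],[0,0,0],26.25],
])

```text
time_s: 46.05
eef_pos: [448.4, 356.8, 335.2]
ee_rot: [-0.002, 0.098, 0.995, -0.0]
force: [-0.7, -0.9, -2.5]
grip_width: 0.262
grip_force: 16.2
```

step_arm([
  [[0,0,0],[0,0,0],26.3],
  [[0,0,0],[0,0,0],26.35],
  [[0,0,0],[0,0,0],26.4],
  [[0,0,0],[0,0,0],26.4],
])

```text
time_s: 46.55
eef_pos: [448.5, 356.8, 335.2]
ee_rot: [-0.002, 0.098, 0.995, -0.0]
force: [0.0, -0.5, -1.6]
grip_width: 0.264
grip_force: 12.4
```

step_arm([
  [[0,0,0],[0,0,0],26.45],
  [[0,0,0],[0,0,0],26.5],
  [[0,0,0],[0,0,0],26.55],
  [[0,0,0],[0,0,0],26.6],
  [[0,0,0],[0,0,0],26.63],
  [[0,0,0],[0,0,0],26.66],
  [[0,0,0],[0,0,0],26.69],
  [[0,0,0],[0,0,0],26.69],
])

```text
time_s: 47.55
eef_pos: [448.5, 356.8, 335.2]
ee_rot: [-0.002, 0.099, 0.995, -0.0]
force: [0.1, 0.8, -0.9]
grip_width: 0.265
grip_force: 5.0
```

step_arm([
  [[0,0,0],[0,0,0],26.71],
  [[0,0,0],[0,0,0],26.73],
  [[0,0,0],[0,0,0],26.75],
  [[0,0,0],[0,0,0],26.75],
])

```text
time_s: 48.05
eef_pos: [448.4, 356.8, 335.2]
ee_rot: [-0.002, 0.099, 0.995, -0.0]
force: [-0.5, 0.5, -1.0]
grip_width: 0.27
grip_force: 4.2
```

```bash
cat >> h.py <<'E'
def angs(f,half=136):
    c=ld(f); s=ctrl.sense(); t=np.array(s['eef_pos']); r=R.from_quat(np.roll(s['ee_rot'],-1)).as_matrix(); 
    L=half+122
    for sg in (1,-1):
        print(sg,[(a,proj(c,t+np.array([0,0,8.])+L*(sg*np.sin(np.radians(a))*r[:,0]-np.cos(np.radians(a))*np.array([0,0,1]))).round().astype(int).tolist()) for a in range(0,60,5)])
E
python3 -c "
from h import *
blade('w25'); angs('w25')
c=ld('w25')
for v in range(120,320,8): print(v,[tuple(int(k)//10 for k in c['img'][v,u]) for u in range(292,341,8)])"
```

```text
blade rows [(0, 315), (6, 315), (12, 315), (18, 315), (24, 315), (30, 315), (36, 315), (42, 314), (48, 308), (60, 314), (66, 314), (72, 315), (78, 311)]
upright edge at [317. 174.]
1 [(0, [317, 174]), (5, [317, 158]), (10, [317, 142]), (15, [317, 125]), (20, [317, 108]), (25, [317, 89]), (30, [317, 70]), (35, [317, 49]), (40, [317, 27]), (45, [318, 2]), (50, [318, -25]), (55, [318, -56])]
-1 [(0, [317, 174]), (5, [317, 189]), (10, [317, 205]), (15, [317, 220]), (20, [317, 235]), (25, [317, 251]), (30, [317, 267]), (35, [317, 283]), (40, [317, 299]), (45, [317, 317]), (50, [317, 335]), (55, [317, 354])]
120 [(19, 14, 9), (20, 15, 10), (19, 14, 10), (18, 14, 10), (18, 13, 9), (18, 13, 8), (20, 14, 9)]
128 [(19, 14, 9), (19, 14, 9), (20, 15, 10), (20, 14, 9), (20, 14, 9), (20, 14, 9), (21, 15, 9)]
136 [(20, 14, 9), (19, 14, 8), (19, 14, 8), (20, 15, 9), (20, 15, 9), (21, 15, 10), (20, 14, 8)]
144 [(20, 15, 9), (20, 15, 9), (18, 13, 8), (20, 14, 9), (19, 14, 8), (20, 15, 9), (19, 14, 8)]
152 [(18, 13, 9), (20, 14, 9), (20, 14, 8), (20, 14, 8), (18, 13, 8), (20, 14, 8), (20, 14, 9)]
160 [
[... 1097 characters left out ...]
, 7)]
256 [(5, 5, 4), (9, 6, 4), (9, 6, 4), (9, 6, 5), (9, 7, 5), (9, 6, 5), (6, 5, 4)]
264 [(5, 4, 4), (8, 6, 4), (9, 6, 5), (10, 7, 5), (10, 7, 5), (9, 6, 5), (6, 5, 4)]
272 [(5, 4, 4), (9, 6, 5), (11, 8, 5), (12, 8, 6), (12, 8, 6), (10, 7, 5), (5, 4, 4)]
280 [(5, 4, 4), (11, 8, 6), (11, 8, 5), (11, 8, 5), (12, 8, 6), (11, 7, 5), (5, 4, 4)]
288 [(5, 4, 4), (11, 8, 6), (11, 7, 5), (11, 8, 5), (13, 9, 6), (14, 9, 7), (5, 4, 3)]
296 [(4, 4, 4), (18, 13, 8), (18, 12, 8), (17, 11, 8), (16, 11, 8), (13, 9, 6), (5, 4, 4)]
304 [(10, 7, 5), (19, 14, 8), (11, 9, 7), (10, 8, 6), (9, 8, 6), (9, 8, 6), (5, 4, 4)]
312 [(16, 12, 7), (19, 14, 8), (13, 11, 8), (11, 9, 6), (10, 8, 6), (10, 8, 6), (6, 5, 5)]
```

The brown chisel hangs upright (edge px row 176 vs 174 expected). Firming the grip and carrying it to slot 2.

step_arm([
  [[0,0,0],[0,0,0],26.4],
  [[0,0,0],[0,0,0],25.8],
  [[0,-2,0],[0,0,6],25.2],
  [[-1,-6,0],[0,0,15],25.2],
  [[-2.5,-10,0],[0,0,24],25.2],
  [[-4,-14,0],[0,0,33],25.2],
  [[-5.5,-17,0],[0,0,41],25.2],
  [[-6,-18,0],[0,0,43],25.2],
])

```text
time_s: 49.1
eef_pos: [472.3, 167.2, 335.2]
ee_rot: [-0.002, 0.458, 0.889, -0.001]
force: [-0.8, 0.7, -1.0]
grip_width: 0.258
grip_force: 22.0
```

Run:
```python
from h import *
np.set_printoptions(precision=3,suppress=True)
s=st(); r=R.from_quat(np.roll(s['ee_rot'],-1)).as_matrix(); print(r.T@(np.array([525,43.6,310])-s['eef_pos']),np.degrees(np.arctan2(r[1,0],r[0,0])))
```

```text
{'time_s': np.float64(49.1), 'joints': array([ 0.106,  0.208,  1.365,  0.001,  1.571, -0.514]), 'eef_pos': array([472.335, 167.207, 335.211]), 'ee_rot': array([-0.002,  0.458,  0.889, -0.001]), 'force': array([-0.785,  0.668, -0.999]), 'grip_width': np.float64(0.258), 'grip_force': np.float64(21.981)}
[-131.257  -28.877   25.013] 125.51706266428538
```

step_arm([
  [[-3,-0.6,0],[0,0,8],25.2],
  [[-6,-1.3,0],[0,0,17],25.2],
  [[-9,-2,0.5],[0,0,26],25.2],
  [[-12,-2.6,1.5],[0,0,33],25.2],
  [[-13.1,-2.9,2.5],[0,0,35.5],25.2],
  [[-13.1,-2.9,2.5],[0,0,35.5],25.2],
  [[-13.1,-2.9,2.5],[0,0,35.5],25.2],
])

```text
time_s: 49.98
eef_pos: [524.6, 46.3, 310.4]
ee_rot: [-0.001, 0.705, 0.709, -0.001]
force: [-0.7, 0.0, -1.7]
grip_width: 0.258
grip_force: 22.0
```

Run:
```python
from h import *
np.set_printoptions(precision=1,suppress=True)
st(); blade('w26'); angs('w26'); w=ld('w26')
for x in (580,590,600): print(x,[(y,)+tuple(int(t)//10 for t in w['img'][tuple(proj(w,[x,y,235]).round().astype(int)[::-1])]) for y in range(22,70,2)])
for v in range(130,220,6): print(v,[tuple(int(k)//10 for k in w['img'][v,u]) for u in range(292,341,6)])
```

```text
{'time_s': np.float64(49.975), 'joints': array([-0.1,  0.3,  1.3, -0. ,  1.5, -0.1]), 'eef_pos': array([524.6,  46.3, 310.4]), 'ee_rot': array([-0. ,  0.7,  0.7, -0. ]), 'force': array([-0.7,  0. , -1.7]), 'grip_width': np.float64(0.258), 'grip_force': np.float64(21.992)}
blade rows [(36, 319), (42, 312), (48, 313)]
upright edge at [317. 172.]
1 [(0, [317, 172]), (5, [317, 156]), (10, [317, 140]), (15, [317, 123]), (20, [317, 105]), (25, [317, 87]), (30, [317, 67]), (35, [317, 46]), (40, [317, 24]), (45, [317, -1]), (50, [317, -29]), (55, [317, -60])]
-1 [(0, [317, 172]), (5, [317, 187]), (10, [317, 203]), (15, [317, 218]), (20, [317, 233]), (25, [316, 249]), (30, [316, 265]), (35, [316, 281]), (40, [316, 298]), (45, [316, 315]), (50, [316, 333]), (55, [316, 352])]
580 [(22, 23, 23, 23), (24, 23, 23, 23), (26, 16, 16, 16), (28, 12, 10, 9), (30, 16, 13, 10), (32, 21, 17, 13), (34, 11, 9, 7), (36, 11, 9, 7), (38, 12, 9, 7), (40, 12, 10, 7), (42, 11, 8, 6), (44, 11, 8, 6), (46, 11, 8, 6), (48, 11, 8, 6), (50, 11, 8, 6), (52, 11, 9, 6), (54, 11, 8, 5), (56, 21, 17, 13), (58, 22, 18, 13),
[... 1963 characters left out ...]
, 8, 6), (10, 8, 7)]
184 [(16, 13, 9), (15, 11, 7), (15, 11, 6), (18, 6, 6), (10, 9, 8), (10, 8, 6), (10, 9, 7), (10, 8, 7), (10, 8, 6)]
190 [(17, 12, 8), (16, 11, 7), (16, 11, 7), (20, 16, 13), (9, 9, 8), (10, 8, 6), (10, 8, 6), (10, 8, 7), (10, 8, 6)]
196 [(11, 8, 5), (10, 8, 5), (11, 8, 5), (11, 9, 7), (10, 9, 9), (11, 8, 6), (11, 8, 6), (10, 8, 6), (10, 8, 6)]
202 [(11, 8, 6), (10, 8, 5), (11, 9, 6), (10, 8, 6), (10, 8, 6), (10, 8, 5), (11, 8, 5), (11, 8, 6), (10, 8, 5)]
208 [(9, 8, 6), (9, 8, 6), (9, 8, 6), (8, 5, 4), (8, 6, 4), (9, 7, 5), (11, 8, 5), (11, 8, 5), (11, 8, 5)]
214 [(17, 14, 10), (17, 14, 10), (10, 8, 6), (8, 6, 4), (8, 6, 4), (8, 6, 4), (11, 8, 5), (11, 8, 5), (11, 8, 5)]
```

step_arm([
  [[-0.23,1,0.2],[0,0,0],25.2],
  [[-0.23,3,0.4],[0,0,0],25.2],
  [[-0.23,4.5,0.4],[0,0,0],25.2],
  [[-0.23,6,0.4],[0,0,0],25.2],
  [[-0.23,7.3,0.4],[0,0,0],25.2],
  [[-0.23,8.2,0.4],[0,0,0],25.2],
  [[-0.23,8.2,0.4],[0,0,0],25.2],
])

```text
time_s: 50.9
eef_pos: [607.4, 43.5, 305.3]
ee_rot: [-0.001, 0.706, 0.709, -0.001]
force: [1.5, 2.1, -2.8]
grip_width: 0.254
grip_force: 22.0
```

step_arm([
  [[0,0,0.5],[0,0,0],25.2],
  [[0,0,1],[0,0,0],25.2],
  [[0,0,1.5],[0,0,0],25.2],
  [[0,0,2],[0,0,0],25.2],
  [[0,0,2.3],[0,0,0],25.2],
])

```text
time_s: 51.52
eef_pos: [606.7, 43.3, 282.5]
ee_rot: [-0.001, 0.706, 0.708, -0.001]
force: [-0.2, 3.3, 3.7]
grip_width: 0.258
grip_force: 22.6
```

step_arm([
  [[0,0,0.3],[0,0,0],25.2],
  [[0,0,0.5],[0,0,0],25.2],
  [[0,0,0.5],[0,0,0],25.2],
])

```text
time_s: 51.9
eef_pos: [607.0, 43.5, 278.7]
ee_rot: [-0.001, 0.706, 0.708, -0.0]
force: [-0.4, 4.0, 6.5]
grip_width: 0.261
grip_force: 22.8
```

step_arm([
  [[0,0,0.3],[0,0,0],25.2],
  [[0,0,0.6],[0,0,0],25.2],
  [[0,0,0.6],[0,0,0],25.2],
])

```text
time_s: 52.28
eef_pos: [607.3, 43.8, 274.2]
ee_rot: [0.0, 0.706, 0.708, 0.001]
force: [-1.3, 5.6, 14.2]
grip_width: 0.257
grip_force: 23.5
```

step_arm([
  [[0,0,-0.2],[0,0,0],25.7],
  [[0,0,-0.2],[0,0,0],26.5],
  [[0,0,-0.2],[0,0,0],28],
  [[0,0,-0.2],[0,0,0],35],
  [[0,0,-0.2],[0,0,0],60],
  [[0,0,-0.2],[0,0,0],75],
  [[0,0,-4],[0,0,0],80],
  [[0,0,-8.5],[0,0,0],100],
])

```text
time_s: 53.28
eef_pos: [606.7, 43.1, 357.1]
ee_rot: [-0.002, 0.706, 0.708, -0.002]
force: [0.1, -0.8, -0.2]
grip_width: 0.983
grip_force: 0.0
```

step_arm([
  [[0,-4,-2],[0,0,0],100],
  [[0,-9,-3],[0,0,0],100],
  [[-3,-14,-3],[0,0,0],100],
  [[-3,-15,-3],[0,0,0],100],
  [[-3,-15,-3],[0,0,0],100],
])

```text
time_s: 53.9
eef_pos: [457.2, 12.7, 387.6]
ee_rot: [-0.001, 0.706, 0.708, -0.001]
force: [-0.6, -0.1, 0.9]
grip_width: 1.005
grip_force: 0.0
```

Run:
```python
from h import *
np.set_printoptions(precision=1,suppress=True)
st(); w=cap('wrist','w27'); cap('scene','s27'); d=cap('side','d27')
im=w['img'].astype(int); ra=im[...,2]/np.maximum(im[...,0],1)
for nm,(x,y) in {'s0':(607,-92),'s1':(607,-24.5),'s2':(606,44)}.items():
    u0,v0=proj(w,[x,y,293]).astype(int); print(nm,(u0,v0))
    for v in range(v0-24,min(399,v0+24),4): print(v,' '.join('%2d,%2d'%(im[v,u,0]//10,im[v,u,2]//10) for u in range(u0-28,u0+30,4)))
```

```text
{'time_s': np.float64(53.9), 'joints': array([-0.2,  0.1,  1.4, -0. ,  1.7, -0.2]), 'eef_pos': array([457.2,  12.7, 387.6]), 'ee_rot': array([-0. ,  0.7,  0.7, -0. ]), 'force': array([-0.6, -0.1,  0.9]), 'grip_width': np.float64(1.005), 'grip_force': np.float64(0.0)}
s0 (np.int64(465), np.int64(305))
281  5, 4 10, 6 10, 6 10, 6 11, 6 11, 6 12,10 18,18 18,17 20,14 21,13 22,14 21,13 21,13 21,13
285  5, 5  6, 4 10, 6 10, 6 11, 6 11, 6 11, 6 16,15 18,17 22,13 21,13 22,14 21,13 21,13 21,13
289  6, 5  5, 4  7, 5 10, 6 11, 6 11, 6 11, 7 12, 6 17,17 13, 8 13, 8 13, 8 21,13 21,13 18,10
293 10, 9  5, 4  5, 4  9, 5 10, 6 11, 6 11, 7 12, 7 12, 7 13, 8  8, 7  9, 9 15,11 21,13 14, 7
297  9, 9  8, 8  5, 4  5, 4 10, 6 11, 6 11, 6 12, 7 12, 7 13, 8 17,17 13,12 17,16 21,13 11, 5
301 12,12 10,10  5, 4  5, 4  5, 4  8, 5 12, 6 13, 7 17, 9 16, 9 15,12 17, 9 16, 9 21,13  9, 5
305  9, 9  5, 4  5, 4  5, 4  5, 4  5, 4  5, 4 12, 7 21,11 21,11 20,11 19,13 21,13 18,11  8, 4
309  4, 4  5, 4  5, 4  5, 4  5, 4  5, 4  5, 4  5, 4  5, 4 21,11 21,11  7, 4  8, 4  8, 4  8, 5
313  5, 4  5, 4  4, 4  5, 4  5, 4  5, 4  5, 4 
[... 1953 characters left out ...]
 15, 8 14, 7 21,13 21,13 21,13 21,13 22,14
167  8, 5  8, 5  8, 5  8, 5  9, 5 13, 7 14, 7 15, 8 15, 7 14, 7 17,10 21,13 21,13 21,13 22,14
171  8, 5  8, 5  9, 5  9, 5  9, 5 14, 7 15, 8 15, 7 15, 7 15, 8 18,11 21,13 21,13 21,13 22,13
175 11, 6 10, 5 10, 5 10, 6 11, 6 17, 8 16, 8 15, 7 15, 8 15, 8 21,13 21,13 21,13 22,14 21,13
179 17,17 18,17 16,15 12,10 10, 6 14, 7 17, 8 15, 8 15, 8 21,13 21,13 21,13 21,13 22,14 21,12
183 17,17 17,17 17,17 17,17 17,17 17,17 14,12 17,16 16,10 15, 9 15, 9 20,13 21,13 22,14 18,10
187 21,13 21,13 21,13 22,14 11, 9 11,10 11,10 11,10 14, 9 11, 9 11, 9 13,10 21,13 22,13 18, 9
191 21,13 21,13 21,13 22,13 12,11 11,10 17,16 17,16 17,16 17,16 16,16 14,11 18,15 21,13 17, 9
```

All three hang upright at the seats (butts ≈ z 293). Now closing the plate by its knob.

step_arm([
  [[5,3.4,0],[0,0,0],50],
  [[10,6.8,0],[0,0,0],20],
  [[15,10.2,0],[0,0,0],0],
  [[20,13.6,0],[0,0,0],0],
  [[24,16.6,0],[0,0,0],0],
  [[26.5,18.1,0],[0,0,0],0],
  [[26.5,18.1,0],[0,0,0],0],
  [[26.5,18.1,0],[0,0,0],0],
])

```text
time_s: 55.05
eef_pos: [637.3, 278.1, 386.0]
ee_rot: [-0.001, 0.706, 0.708, -0.002]
force: [-0.2, -1.0, 0.6]
grip_width: 0.002
grip_force: 0.0
```

Run:
```python
from h import *
np.set_printoptions(precision=1,suppress=True)
st(); w=cap('wrist','w28'); g=w['img'].astype(int).max(2)
print(proj(w,[638,227,277]),proj(w,[638,227,239]))
d=cap('side','d28'); gd=d['img'].astype(int).max(2)
u0,v0=proj(d,[638,227,258]).astype(int); print('side',(u0,v0))
for v in range(v0-12,v0+14,2): print(v,gd[v,u0-14:u0+15:2])
u0,v0=proj(w,[638,227,277]).astype(int)
for v in range(max(0,v0-40),min(399,v0+60),8): print(v,g[v,max(0,u0-48):u0+49:8])
```

```text
{'time_s': np.float64(55.05), 'joints': array([0.2, 0.8, 0.4, 0. , 2. , 0.2]), 'eef_pos': array([637.3, 278.1, 386. ]), 'ee_rot': array([-0. ,  0.7,  0.7, -0. ]), 'force': array([-0.2, -1. ,  0.6]), 'grip_width': np.float64(0.002), 'grip_force': np.float64(0.0)}
[317.  250.1] [317.  234.5]
side (np.int64(344), np.int64(137))
125 [149 149 147 148 147 147 147 148 148 148 147 148 148 148 148]
127 [148 147 149 147 148 147 148 148 147 149 149 148 148 147 147]
129 [148 148 148 149 148 149 149 148 147 148 147 147 147 147 149]
131 [149 147 149 148 148 148 148 148 149 149 148 148 148 148 148]
133 [148 147 147 149 149 147 144  69  64 148 149 149 148 147 148]
135 [148 147 148 148 149 148 115  72  67 147 149 147 148 149 149]
137 [156 157 160 157 155 156 121  65  65 146 146 152 157 160 161]
139 [155 153 152 152 151 150 123  65  63 152 152 155 157 156 154]
141 [164 165 161 158 158 157 146  62 132 163 153 161 158 151 154]
143 [178 208 203 200 201 203 171 137 162 199 165 188 162  90  92]
145 [206 207 203 198 199 200 173 170 178 198 190 196 180  92  92]
147 [203 204 200 196 197 197 197 172 167 174 160 187 202  91  92]
149 [201 202 198 196 197 200 198 141 128 127 129 171 194 109 112]
210 [129 130 129 131 129 123 125 126 125 135  77  64  65]
218 [124 132 125 124 123 123 130 123 130 123 103  79  95]
226 [238 238 231 233 231 151 128 242 232 226 216  76 135]
234 [238 238 229 232 230 233  69 234 226 228 206 206 170]
242 [237 237 230 231 229 103  72  90 217 227 208 207 202]
250 [235 235 229 229 231 112  70 110 219 224 188 209 210]
258 [233 233 228  67  70 110  66 111  67 189 213 209 208]
266 [231 231 227  71  77 110  67 110  67  61 208 211 210]
274 [235 227 229  67  96 110  65 108  66  64 202 213 214]
282 [118 118 108  66  65 243  67  97  65  65 213 213 210]
290 [214 223  63  63  63  58  64  62  63  61  55 213 214]
298 [60 60 60 59 58 57 60 58 55 57 57 59 57]
306 [58 57 56 56 55 55 58 52 56 56 54 55 55]
```

step_arm([
  [[0,0.1,4],[0,0,0],0],
  [[0,0.1,9],[0,0,0],0],
  [[0,0.1,12.5],[0,0,0],0],
  [[0,0.1,13],[0,0,0],0],
  [[-1.5,0.1,13],[0,0,0],0],
  [[-2.5,0.1,13],[0,0,0],0],
  [[-2.5,0.1,13],[0,0,0],0],
], squeeze=40)

```text
time_s: 56.02
eef_pos: [638.4, 252.1, 257.9]
ee_rot: [-0.001, 0.706, 0.708, -0.0]
force: [0.7, 0.2, -0.1]
grip_width: -0.0
grip_force: 0.0
```

step_arm([
  [[-0.5,0,0],[0,0,0],0],
  [[-1,0,0],[0,0,0],0],
  [[-1.5,0,0],[0,0,0],0],
  [[-1.5,0,0],[0,0,0],0],
])

```text
time_s: 56.52
eef_pos: [638.0, 239.1, 256.9]
ee_rot: [-0.002, 0.706, 0.709, -0.0]
force: [0.0, 5.8, 1.5]
grip_width: 0.003
grip_force: 2.8
```

Contact on the knob, with spring force. Pushing on to the catch.

step_arm([
  [[-0.4,0,0],[0,0,0],0],
  [[-0.8,0,0],[0,0,0],0],
  [[-1.2,0,0],[0,0,0],0],
  [[-1.4,0,0],[0,0,0],0],
  [[-1.4,0,0],[0,0,0],0],
])

```text
time_s: 57.15
eef_pos: [637.9, 224.7, 256.9]
ee_rot: [-0.001, 0.706, 0.708, -0.001]
force: [-0.8, 2.9, 2.1]
grip_width: 0.001
grip_force: 1.9
```

step_arm([
  [[-0.2,0,0],[0,0,0],0],
  [[-0.4,0,0],[0,0,0],0],
  [[-0.6,0,0],[0,0,0],0],
  [[-0.6,0,0],[0,0,0],0],
])

```text
time_s: 57.65
eef_pos: [637.9, 220.1, 256.8]
ee_rot: [-0.002, 0.705, 0.709, 0.0]
force: [-0.4, 12.9, 4.0]
grip_width: 0.001
grip_force: 5.9
```

step_arm([
  [[-0.2,0,0],[0,0,0],0],
  [[-0.3,0,0],[0,0,0],0],
  [[-0.3,0,0],[0,0,0],0],
])

```text
time_s: 58.02
eef_pos: [637.8, 219.8, 256.9]
ee_rot: [-0.003, 0.705, 0.71, 0.003]
force: [3.4, 23.5, 2.3]
grip_width: 0.002
grip_force: 11.7
```

step_arm([
  [[1,0,0],[0,0,0],0],
  [[3,0,0],[0,0,0],0],
  [[5,0,-4],[0,0,0],0],
  [[5,0,-9],[0,0,0],0],
  [[5,0,-12],[0,0,0],0],
])

```text
time_s: 58.65
eef_pos: [638.1, 265.7, 378.8]
ee_rot: [-0.0, 0.706, 0.708, -0.0]
force: [0.4, -0.0, -0.1]
grip_width: 0.002
grip_force: 0.0
```

Run:
```python
from h import *
np.set_printoptions(precision=1,suppress=True)
st(); d=cap('side','d29'); gd=d['img'].astype(int).max(2)
print('closed exp',proj(d,[638,201,258]),'open',proj(d,[638,227,258]))
g0=ld('side0')['img'].astype(int).max(2); g28=ld('d28')['img'].astype(int).max(2)
for n,g in(('start',g0),('open',g28),('now',gd)): print(n,g[128:158,345],g[128:158,347])
```

```text
{'time_s': np.float64(58.65), 'joints': array([0.2, 0.7, 0.4, 0. , 1.9, 0.2]), 'eef_pos': array([638.1, 265.7, 378.8]), 'ee_rot': array([-0. ,  0.7,  0.7, -0. ]), 'force': array([ 0.4, -0. , -0.1]), 'grip_width': np.float64(0.002), 'grip_force': np.float64(0.0)}
closed exp [345.  141.2] open [344.8 137.9]
start [147 148 148 149 149 149 148 141  69  69  75  64  65  64  65  63  63  66
 103 167 163 129 170 170 170 170 170 170 171 170] [148 149 149 149 149 149 148 143 122 117  62  62  76 130 149 169 177 185
 185 172 161 128 167 192 189 171 182 183 179 179]
open [148 147 147 147 144  67  70  73  63  65  64  64  64  62  76 126 170 170
 169 167 162 128 170 170 170 172 172 171 172 171] [148 149 149 148 146 124 124 122 121 120 127 124 127 162 201 193 191 194
 192 172 161 128 166 193 189 172 183 182 179 179]
now [147 148 148 148 149 149 149 141  69  69  75  65  65  65  64  64  63  69
 105 167 163 129 171 170 170 171 171 171 171 171] [148 149 149 149 149 148 148 144 122 116  62  64  77 129 149 170 178 185
 184 172 161 127 167 192 189 172 183 183 178 179]
```

Run:
```python
from h import *
np.set_printoptions(precision=0,suppress=True)
a,b=ld('d28'),ld('d29')
m=((abs(a['img'].astype(int)-b['img']).max(2))>35).astype(np.uint8)
for nm,p in {'s0':(607,-92,285),'s1':(607,-24,285),'s2':(606,44,285)}.items():
    u,v=proj(b,p).astype(int); print(nm,(u,v),'changed',m[v-8:v+8,u-6:u+7].sum()); print(b['img'][v-9:v+10:3,u-9:u+10:3,0])
s=cap('scene','s30')
for nm,o,c in(('side','side0','d29'),('scene','scene0','s30')):
    A,B=ld(o),ld(c)
    for k,p in {'tin':(518,246,25),'pencil':(504,85,5),'block':(515,-80,34),'awl':(420,-250,25)}.items():
        u,v=proj(B,p).astype(int); print(nm,k,abs(A['img'][v-3:v+4,u-3:u+4].astype(int)-B['img'][v-3:v+4,u-3:u+4]).mean())
```

```text
s0 (np.int64(338), np.int64(178)) changed 10
[[129 146 137 163 161 188 170]
 [201 197 134 159 163 185 169]
 [178 148 132 201 196 157 169]
 [167 151 132 184 186 182 169]
 [132 172 135 171 176 209 170]
 [212 212 142 166 166 206 168]
 [184 170 130 163 163 167 170]]
s1 (np.int64(337), np.int64(167)) changed 19
[[163 165 116 136 139 189 170]
 [158 208 119 129 133 191 171]
 [167 163 109 151 138 199 172]
 [149 173 127 179 172 201 170]
 [131 159 124 158 158 192 171]
 [197 199 131 151 156 204 178]
 [166 167 121 197 205 170 169]]
s2 (np.int64(337), np.int64(156)) changed 28
[[193 204 200 197 197 187 168]
 [191 205 201 203 207 194 172]
 [197 207 194 172 195 185 170]
 [158 151 121 138 136 149 170]
 [130 154 116 135 137 175 171]
 [193 203 109 127 132 176 172]
 [155 164 109 184 175 190 171]]
side tin 0.47619047619047616
side pencil 0.7006802721088435
side block 0.4489795918367347
side awl 13.08843537414966
scene tin 1.8503401360544218
scene pencil 2.6054421768707483
scene block 2.122448979591837
scene awl 15.482993197278912
```

```bash
python3 -c "
from rig import ctrl
print(ctrl.finish_job())"
```

```text
the job is handed in; nothing more can be done
None
```

I've handed the job in (no verdict came back); by my camera and force checks the bradawl released the lock, all three chisels hang upright in slots 0 to 2, the plate is back at its locked position, the bradawl lies on the bench and the bystanders are undisturbed, though I dropped one pale chisel once and picked it up again.

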